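# Unstrap the holder, tip and load the rim locks, strap it shut

### The arm

A 6-joint arm with a two-finger parallel gripper is mounted at the origin on the work surface. World frame = base frame: x ahead of the robot, y to its left, z up, the work surface at z = 0. Lengths are in m, angles in rad, forces in N, time in s.
With the tool pointing down it reaches from about 0.325 to 0.85 m from the base axis. Payload 4.4 kg.
Tool frame: the origin (TCP) lies midway between the tips of the shut fingers; the grasp point (between the pads) lies 19 mm behind it; z points along the fingers, x is the direction in which the jaws open and shut, and the axes are right-handed (so a half turn about z gives the same grasp; the last joint's range is limited). The gripper opens to 94 mm and grips with 3 to 60 N. Pads are 16 mm wide; open, the fingers measure 119 mm over their backs; the gripper's body (75 mm by 177 mm) begins 78 mm behind the grasp point.
Start: joints at [-0.15, 0.207, 1.542, -0, 1.393, -0.15], TCP at [0.575, -0, 0.182] pointing down, gripper open.
Joint ranges: [-2.73, 2.73], [-0.86, 2.22], [0.23, 2.46], [-1.11, 4.25], [0.08, 2.63], [-2.82, 2.82]. Speed limits (rad/s): [2.79, 2.79, 3.14, 3.14, 3.14, 3.14].

### API

Orientations are given as a unit quaternion [w, x, y, z].
In Python, from rig import r gives the robot as it stands.
- The arm moves only by the tool drive_tool, never from a script. Its argument "commands" is a list of rows, each a list of 2 entries, a list of its own where there are three numbers: the shift along the tool's x, y, z as a fraction of full scale, then the turn, a rotation vector about the tool's x, y, z as a fraction of full scale. A call has 1 to 10 rows; each row shifts and turns the pose as measured when the row begins, along the tool's axes as they then stand; what a row does not reach is not made up. Full scale, the value 1, is 30 cm for a shift and 180 degrees for a turn. A row lasts 1/8 s, in which the tool goes at most 62.5 mm and 10.7 degrees, less where a joint would pass 70% of its speed; a pose out of reach is approached as far as the arm can. A call with a number of a shift or a turn outside -1 to 1 is refused whole. A call with a gripper value outside its range is refused whole. "jaw" is the opening, from -1 (shut) to 1 (fully open), set as the call begins (left out, the last holds). The fingers move at their own pace and stop on an object; "grip_force" is the grip in N (left out, the last holds). Time passes only in rows, so rows that do not move let the fingers close. It gives the time, the measured TCP pose, the force and the opening at its end, in the units of the state.
- r.sense(): the state, without advancing time (a new reading comes with each control period).
- r.camera(name): name is "scene" or "side" or "wrist"; returns a dict with "pixels" (480x640x3 uint8, red, green, blue), "fx", "fy", "cx", "cy" (pixels), "T" (4x4, takes a point from camera to world coordinates); the wrist camera has in their place "mount" (4x4, takes a point from camera to tool coordinates, whose origin is the TCP and whose axes are the tool frame's). Camera axes: x right, y up, looking along -z (the intrinsics and any distortion apply to the point x, -y, -z); pixel columns grow to the right and rows downward; lengths in m; the calibration is good to about 2 mm. A picture is of the moment at which its call begins: read the wrist's pose just before it. There is no depth.
- r.close_job(): hands the job in, once; it reports no verdict.
The state is a dict: "t": time; "joint_pos": joint angles; "qd": joint speeds; "tau": joint torques, N m; "ee_pos": TCP position; "tcp_rot": TCP orientation; "contact_force": force on the tool from outside, world axes, zero at the start; "wrist_torque": the same for the moment, N m; "grip_width": finger opening in m.
Only numpy, scipy, OpenCV 4.12 (cv2) and the standard library are available. Lean on these libraries where they do the work, as an engineer would, in place of code of your own. Each camera call takes 0.05 s, during which the arm holds its last target. There are 200 camera calls.

### The job

First lift the slotted strap off the free bolt in front of the three-bay steel holder and swing it aside to the left. Two or three brass rim locks stand on edge on the bench: push each one over where it stands, without picking it up while it is on edge, so that it lies on its back with its turn knob up, and slide it, knob up, fully home into a bay (one lock to a bay, any bay, either end first). When all are home, swing the strap back across the front of the bays and let its slot drop over the free bolt so that it lies flat on the bench; do not shove or knock over the other things.

Things in the scene. Friction and masses are not known exactly. Their poses are not given: they have to be found in the camera images.
- lock0: brass rim lock, 0.35 kg, perhaps absent: case 100 x 50 x 18 mm (own x, y, z); steel knob bar 34 (x) x 12 (y) mm on the front, 26 mm proud, centred at x 0, y -8. Origin: middle of the back; +z out of the front (z = 18 mm; knob end 44). Starts on its -y long edge, own +y up, 50 mm tall, any heading; a light push high on the front lays it on its back; pushed the other way it leans on its knob.
- lock1: brass rim lock, 0.35 kg, perhaps absent: case 100 x 50 x 18 mm (own x, y, z); steel knob bar 34 (x) x 12 (y) mm on the front, 26 mm proud, centred at x 0, y -8. Origin: middle of the back; +z out of the front (z = 18 mm; knob end 44). Starts on its -y long edge, own +y up, 50 mm tall, any heading; a light push high on the front lays it on its back; pushed the other way it leans on its knob.
- lock2: brass rim lock, 0.35 kg, perhaps absent: case 100 x 50 x 18 mm (own x, y, z); steel knob bar 34 (x) x 12 (y) mm on the front, 26 mm proud, centred at x 0, y -8. Origin: middle of the back; +z out of the front (z = 18 mm; knob end 44). Starts on its -y long edge, own +y up, 50 mm tall, any heading; a light push high on the front lays it on its back; pushed the other way it leans on its knob.
- holder: steel holder fixed to the bench, 182 mm wide (y), 106 deep (x), open to -x. Origin on the bench, mid of the line of bay mouths; +x into the bays. Bays 54 mm wide, 100 deep, 59 apart, no floor: locks slide in on the bench. Walls 5 mm thick, 24 high, back 30 high. Lips 7 mm wide, 21 to 24 mm up, start 12 mm inside the mouths; the knob passes in the 40 mm gap between lips.
- bay0 (a point): point on the bench in the middle of the left bay (seen from the robot), 50 mm behind its mouth: where the origin of a lock fully home lies
- bay1 (a point): point on the bench in the middle of the middle bay (seen from the robot), 50 mm behind its mouth: where the origin of a lock fully home lies
- bay2 (a point): point on the bench in the middle of the right bay (seen from the robot), 50 mm behind its mouth: where the origin of a lock fully home lies
- strap: flat aluminium strap 256 x 32 x 6 mm, 0.15 kg, flat on the bench, at the start across the bay mouths, its slot over the free bolt. Origin on the axis of its 18 mm hole, at the underside; +x along the strap to its slotted end. The hole sits loosely (3 mm play) on the headed pivot bolt: the strap swings freely in the plane and its slotted end can be lifted 40 mm.
- strap_slot (a point): middle of the strap's slot, at the underside, 222 mm from the hole; the slot is 28 mm along the strap and 17 mm across
- strap_grip (a point): top of the strap's black grip, 125 mm from the hole: a bar 30 mm along the strap, 12 mm across, from 6 to 36 mm above the strap's underside
- pivot_bolt (a point): foot of the pivot bolt, at bench height, in front of the holder's left end (22 mm before the mouths, 111 mm left of the middle): shank 12 mm in diameter, head 26 mm in diameter from 22 to 30 mm above the bench
- free_bolt (a point): tip of the free bolt, a plain stud 12 mm in diameter, 16 mm tall, tapered at its tip, standing on the bench in front of the holder's right end (22 mm before the mouths, 222 mm from the pivot bolt)
- oil_tin: bystander: small blue tin, 52 mm across, 75 mm tall
- padlock: bystander: brass padlock standing, 45 x 22 x 70 mm
- euro_cylinder: bystander: brass door cylinder, 66 mm long, 33 mm tall
- spray: bystander: spray can, 60 mm across, 160 mm tall
Mind the look-alikes: they are no part of the job. What is shaped like the lock0 but green or turquoise is not meant.

How it is judged:
By the outcome, as a careful person would: the job done as asked, in the order asked, and still so for the second after the job is handed in, with the robot touching nothing.
Of lock0, lock1, lock2 only 2 to 3 are there at a start; the rules pass over those that are not, and their reading is None.
At some moment in a run one of lock0, lock1, lock2 may be knocked a few centimetres aside while the robot is not near it.
Once in a run the grip may slacken for a moment while it holds something.
It also fails if it takes over 210 s, if anything falls off the work surface, if the arm or the gripper's body presses on something with over 40 N, if the wrist force passes 120 N, or if a joint passes its speed limit or range.

## Working session

There is one attempt and no reset: what is moved stays moved. The work goes in short steps, Python scripts to look and compute and a tool call to move; the robot and the scene stay as the last step left them, time stands still between calls to the robot, and variables do not carry over. Pictures are saved under pics/ and viewed, about 12 in all and at most 16, crops included, and the job is handed in when it is done.

Besides the shell and the picture viewer there is one more tool, called after "Emit:" by a JSON object that holds its "name" and its "arguments", one argument or row to a line. drive_tool: Moves the arm, as the interface text tells. Shift numbers are shares of 30 cm and turn numbers shares of 180 degrees, none past 1 either way. Its arguments: {"type":"object","properties":{"commands":{"type":"array","items":{"type":"array"}},"jaw":{"type":"number"},"grip_force":{"type":"number"}},"required":["commands"]}

```bash
ls; mkdir -p pics; cat > h.py <<'E'
import numpy as np, cv2
from scipy.spatial.transform import Rotation as R
from rig import r
def Rq(q): return R.from_quat([q[1],q[2],q[3],q[0]])
def cam(n):
    s=r.sense(); c=r.camera(n)
    if 'T' in c: T=np.array(c['T'])
    else:
        W=np.eye(4);W[:3,:3]=Rq(s['tcp_rot']).as_matrix();W[:3,3]=s['ee_pos'];T=W@np.array(c['mount'])
    c['TT']=T; return c
def ray(c,u,v):
    p=np.array([(u-c['cx'])/c['fx'],(v-c['cy'])/c['fy']])
    d=np.array([p[0],-p[1],-1.]); return c['TT'][:3,3],c['TT'][:3,:3]@d
def at(c,u,v,z):
    o,d=ray(c,u,v); return (o+d*(z-o[2])/d[2])
def px(c,P):
    q=np.linalg.inv(c['TT'])@np.append(P,1); return c['cx']+c['fx']*q[0]/-q[2], c['cy']-c['fy']*q[1]/-q[2]
def save(c,name,crop=None,k=1):
    im=c['pixels'][:,:,::-1]
    if crop: im=im[crop[1]:crop[3],crop[0]:crop[2]]
    cv2.imwrite('pics/'+name,cv2.resize(im,None,fx=k,fy=k,interpolation=cv2.INTER_CUBIC))
E
python3 - <<'E'
from h import *
import pickle
for n in ['scene','side','wrist']:
    c=cam(n); save(c,n+'0.png'); print(n,{k:v for k,v in c.items() if k not in('pixels',)})
    pickle.dump(c,open(n+'0.pkl','wb'))
print(r.sense())
E
```

```text
pics
scene {'fx': 487.0765080379806, 'fy': 487.0765080379806, 'cx': 316.86321515870014, 'cy': 240.33184946654202, 'T': array([[-0.78301611, -0.51269884,  0.35217278,  0.9957751 ],
       [ 0.62198907, -0.64183739,  0.44852466,  0.54259547],
       [-0.00392041,  0.57024965,  0.82146209,  0.9794017 ],
       [ 0.        ,  0.        ,  0.        ,  1.        ]]), 'TT': array([[-0.78301611, -0.51269884,  0.35217278,  0.9957751 ],
       [ 0.62198907, -0.64183739,  0.44852466,  0.54259547],
       [-0.00392041,  0.57024965,  0.82146209,  0.9794017 ],
       [ 0.        ,  0.        ,  0.        ,  1.        ]])}
side {'fx': 612.8353424136088, 'fy': 612.8353424136088, 'cx': 322.5603737441421, 'cy': 241.12268392848827, 'T': array([[-0.99568868,  0.07466225, -0.05504179,  0.51440772],
       [-0.09040976, -0.64848005,  0.7558437 ,  1.20581169],
       [ 0.02073949,  0.75756133,  0.65243444,  1.08920644],
       [ 0.        ,  0.        ,  0.        ,  1.        ]]), 'TT': array([[-0.99568868,  0.07466225, -0.05504179,  0.51440772],
       [-0.09040976, -0.64848005,  0.7558437 ,  1.20581169
[... 923 characters left out ...]
00000e+00]])}
{'t': 0.15, 'joint_pos': array([-1.50468412e-01,  2.07248185e-01,  1.54260273e+00, -6.27372107e-06,
        1.39348100e+00, -1.50500207e-01]), 'qd': array([-0.00106023, -0.00250608, -0.00398629,  0.00052217, -0.00223468,
        0.00144637]), 'tau': array([ 1.45590316e-04, -3.71313965e+01, -2.81812102e+01,  6.98270788e-02,
        3.27237044e-02, -1.05386437e-04]), 'ee_pos': array([5.74346979e-01, 1.03571720e-04, 1.80754924e-01]), 'tcp_rot': array([-1.27320652e-04,  9.99999622e-01,  1.64534336e-05, -8.60269053e-04]), 'contact_force': array([ 0.38304146, -0.13530216,  0.10429437]), 'wrist_torque': array([-0.03544203, -0.00933165, -0.00267345]), 'grip_width': 0.09404665332144943}
```

View pics/scene0.png

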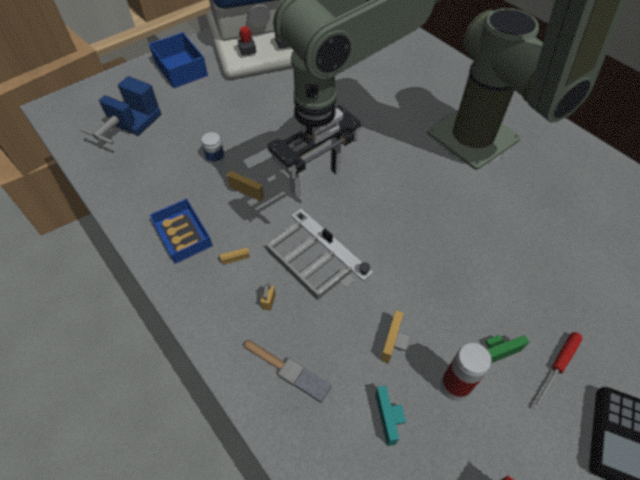

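View pics/side0.png

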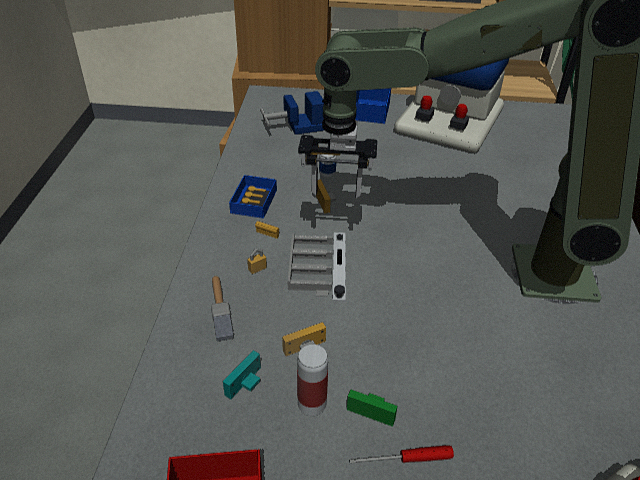

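Two brass locks are visible: one left of the holder at scene (393,337) and one right at (245,185). The strap is across the mouths, with the pivot head at scene (364,268), grip at (327,236) and free end at (302,215). Next I'll enlarge these areas.

```bash
python3 - <<'E'
from h import *
import pickle
C={n:pickle.load(open(n+'0.pkl','rb')) for n in ['scene','side','wrist']}
g=lambda n,x,y,w,h,k: cv2.resize(C[n]['pixels'][y:y+h,x:x+w,::-1],None,fx=k,fy=k,interpolation=cv2.INTER_CUBIC)
a=np.hstack([g('scene',215,160,160,140,2.5),g('side',255,160,160,140,2.5)])
b=np.hstack([g('scene',365,300,80,50*1+20,2.5),g('side',265,310,80,70,2.5),cv2.resize(C['wrist']['pixels'][:,:,::-1],(400,300))[0:175]])
cv2.imwrite('pics/c0.png',np.vstack([a,b]))
def tri(p,q):
    o1,d1=ray(C['scene'],*p);o2,d2=ray(C['side'],*q)
    s=np.linalg.lstsq(np.stack([d1,-d2],1),o2-o1,rcond=None)[0]
    return (o1+d1*s[0]+o2+d2*s[1])/2, np.linalg.norm(o1+d1*s[0]-o2-d2*s[1])
for k,p,q in [('pivot',(364,268),(340,291)),('free',(302,215),(339,237)),('grip',(327,235),(339,256))]: print(k,tri(p,q))
E
```

```text
pivot (array([0.54576278, 0.14557036, 0.01656337]), np.float64(0.0010816414599660697))
free (array([ 0.56175082, -0.07033282,  0.00848203]), np.float64(0.002960646077812613))
grip (array([0.55651027, 0.02282157, 0.02158571]), np.float64(0.0004680498971663389))
```

View pics/c0.png

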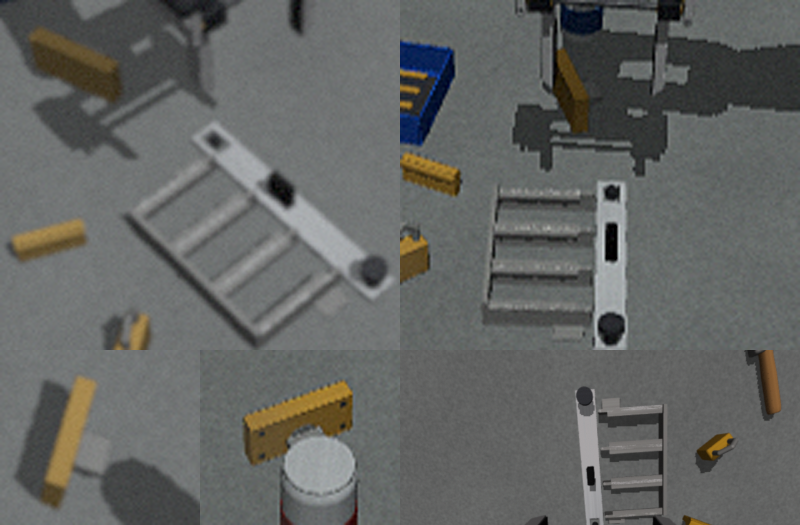

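Emit:
{"name": "drive_tool", "arguments": {
  "commands": [
    [[0,0.12,-0.15],[0,0,0]],
    [[0,0.12,-0.15],[0,0,0]],
    [[0,0.12,-0.1],[0,0,0]],
    [[0,0,0],[0,0,0]]
  ]
}}

```text
t: 0.65
ee_pos: [0.573, -0.1098, 0.3006]
tcp_rot: [-0.001, 1.0, 0.001, -0.004]
contact_force: [-0.0, 0.4, -0.4]
grip_width: 0.0939
```

```bash
python3 - <<'E'
from h import *
import pickle
C={}
for n in ['scene','side','wrist']:
    C[n]=cam(n); pickle.dump(C[n],open(n+'1.pkl','wb'))
w=C['wrist'];print(r.sense()['ee_pos'])
g=lambda n,x,y,w,h,k: cv2.resize(C[n]['pixels'][y:y+h,x:x+w,::-1],None,fx=k,fy=k,interpolation=cv2.INTER_CUBIC)
save(w,'w1.png')
def mask(c):
    hsv=cv2.cvtColor(c['pixels'],cv2.COLOR_RGB2HSV)
    return cv2.inRange(hsv,(15,110,50),(28,255,255))
for n in C:
    m=cv2.morphologyEx(mask(C[n]),cv2.MORPH_OPEN,np.ones((2,2)))
    k,l,s,ce=cv2.connectedComponentsWithStats(m)
    print(n,[(tuple(s[i]),at(C[n],*ce[i],.02).round(3).tolist()) for i in range(1,k) if s[i,4]>60])
E
```

```text
[ 0.57092866 -0.10625629  0.29634311]
scene [((np.int32(229), np.int32(173), np.int32(35), np.int32(28), np.int32(483)), [0.621, -0.23, 0.02]), ((np.int32(165), np.int32(217), np.int32(19), np.int32(11), np.int32(65)), [0.831, -0.246, 0.02]), ((np.int32(168), np.int32(224), np.int32(21), np.int32(12), np.int32(93)), [0.833, -0.218, 0.02]), ((np.int32(173), np.int32(233), np.int32(21), np.int32(12), np.int32(94)), [0.836, -0.189, 0.02]), ((np.int32(222), np.int32(249), np.int32(27), np.int32(15), np.int32(242)), [0.762, -0.065, 0.02]), ((np.int32(262), np.int32(288), np.int32(13), np.int32(22), np.int32(160)), [0.767, 0.079, 0.02]), ((np.int32(384), np.int32(312), np.int32(19), np.int32(51), np.int32(397)), [0.613, 0.312, 0.02])]
side [((np.int32(233), np.int32(0), np.int32(104), np.int32(118), np.int32(7015)), [0.906, -1.291, 0.02]), ((np.int32(392), np.int32(30), np.int32(40), np.int32(65), np.int32(1108)), [0.353, -1.16, 0.02]), ((np.int32(501), np.int32(61), np.int32(57), np.int32(43), np.int32(1839)), [-0.103, -1.056, 0.02]), ((np.int32(318), np.int32(84), np.int32(41), np.int32(
[... 1333 characters left out ...]
]), ((np.int32(478), np.int32(264), np.int32(36), np.int32(15), np.int32(338)), [0.832, -0.198, 0.02]), ((np.int32(473), np.int32(283), np.int32(36), np.int32(15), np.int32(322)), [0.828, -0.227, 0.02]), ((np.int32(469), np.int32(301), np.int32(35), np.int32(14), np.int32(281)), [0.825, -0.256, 0.02]), ((np.int32(81), np.int32(319), np.int32(26), np.int32(70), np.int32(508)), [0.197, -0.348, 0.02]), ((np.int32(535), np.int32(319), np.int32(27), np.int32(70), np.int32(649)), [0.934, -0.342, 0.02]), ((np.int32(557), np.int32(404), np.int32(55), np.int32(10), np.int32(413)), [1.001, -0.433, 0.02]), ((np.int32(478), np.int32(411), np.int32(33), np.int32(3), np.int32(80)), [0.855, -0.443, 0.02])]
```

View pics/w1.png

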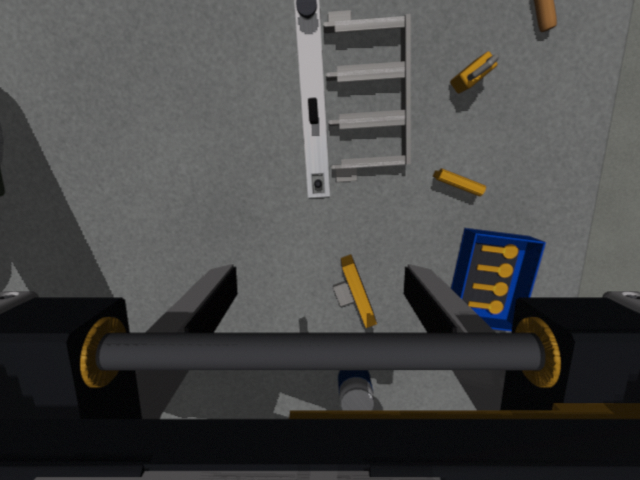

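The right lock stands at about (0.62,-0.235) with its knob towards the robot (wrist 342,293). The strap's free end is at wrist (318,184), the grip at (313,110) and the pivot head at (307,6). Next I'll measure these precisely.

```bash
python3 - <<'E'
from h import *
import pickle
def ctr(c,u,v,rad,hi=60):
    g=c['pixels'].max(2).astype(int); m=np.zeros(g.shape,np.uint8)
    cv2.circle(m,(u,v),rad,1,-1); ys,xs=np.nonzero((g<hi)&(m>0)); return xs.mean(),ys.mean(),len(xs)
w0=pickle.load(open('wrist0.pkl','rb'));w1=pickle.load(open('wrist1.pkl','rb'))
s1=pickle.load(open('scene1.pkl','rb'));d1=pickle.load(open('side1.pkl','rb'))
for nm,c,u,v,rad,z in [('piv',w0,296,74,14,.03),('grip',w0,304,198,20,.036),('piv',s1,364,268,9,.03),('piv',d1,340,291,9,.03),
   ('grip',s1,327,236,9,.036),('grip',d1,339,256,10,.036),('grip',w1,313,110,16,.036),('free',w1,318,184,8,.016),('free',s1,302,215,5,.014),('free',d1,339,237,4,.014)]:
    x,y,n=ctr(c,u,v,rad); print(nm,round(x,1),round(y,1),n,at(c,x,y,z).round(4))
# holder corners in wrist1 (top back 30mm, wall tops 24mm)
for nm,c,u,v,z in [('backR',w1,406,176,.03),('backL',w1,406,15,.03),('wallR front',w1,333,164,.024),('strapend L',w1,308,197,.006),('strapend R',w1,329,196,.006)]: print(nm,at(c,u,v,z).round(4))
# locks ends, top edge z=.05
for nm,c,u,v,z in [('lkR a',w1,347,260,.05),('lkR b',w1,369,325,.05)]: print(nm,at(c,u,v,z).round(4))
# left lock & spray
for nm,c,u,v,z in [('lkL a',s1,400,314,.05),('lkL b',s1,387,358,.05),('lkL side a',d1,327,324,.05),('lkL side b',d1,284,339,.05),('spray top',s1,473,358,.16),('spray top',d1,313,357,.16)]: print(nm,at(c,u,v,z).round(4))
print(r.sense()['joint_pos'])
E
```

```text
piv 295.2 74.1 559 [0.5495 0.147  0.03  ]
grip 304.9 201.4 339 [0.5579 0.0246 0.036 ]
piv 363.0 271.0 24 [0.5596 0.1562 0.03  ]
piv 338.9 290.9 104 [0.5478 0.1582 0.03  ]
grip 326.9 235.3 82 [0.5637 0.031  0.036 ]
grip 339.1 256.5 72 [0.5558 0.0408 0.036 ]
grip 312.8 110.8 208 [0.5572 0.0222 0.036 ]
free 317.9 184.9 73 [ 0.5638 -0.0745  0.016 ]
free 300.5 216.2 11 [ 0.5681 -0.0675  0.014 ]
free 339.5 236.7 27 [ 0.561  -0.0632  0.014 ]
backR [ 0.6847 -0.0607  0.03  ]
backL [0.6724 0.1353 0.03  ]
wallR front [ 0.5848 -0.0453  0.024 ]
strapend L [ 0.5493 -0.0929  0.006 ]
strapend R [ 0.58   -0.0912  0.006 ]
lkR a [ 0.6054 -0.1752  0.05  ]
lkR b [ 0.6397 -0.2734  0.05  ]
lkL a [0.578  0.2916 0.05  ]
lkL b [0.6655 0.3451 0.05  ]
lkL side a [0.5664 0.2849 0.05  ]
lkL side b [0.6563 0.3385 0.05  ]
spray top [0.5869 0.4623 0.16  ]
spray top [0.5803 0.4683 0.16  ]
[-3.32655290e-01  1.69208379e-01  1.35210263e+00 -5.26772649e-04
  1.63652281e+00 -3.38557350e-01]
```

Emit:
{"name": "drive_tool", "arguments": {
  "commands": [
    [[-0.009,-0.086,0.14],[0,0,-0.004]],
    [[-0.009,-0.086,0.14],[0,0,-0.004]],
    [[-0.009,-0.086,0.14],[0,0,-0.004]],
    [[-0.009,-0.086,0.14],[0,0,-0.004]],
    [[-0.009,-0.086,0.14],[0,0,-0.004]],
    [[0,0,0],[0,0,0]],
    [[0,0,0],[0,0,0]]
  ],
  "jaw": -0.45
}}

```text
t: 1.68
ee_pos: [0.5391, 0.0359, 0.0719]
tcp_rot: [-0.005, 0.999, 0.041, -0.016]
contact_force: [-0.4, 0.3, 1.0]
grip_width: 0.0276
```

```bash
cat >> h.py <<'E'
def st():
    s=r.sense(); M=Rq(s['tcp_rot']).as_matrix()
    print('t %.2f'%s['t'],'p',s['ee_pos'].round(4),'yaw %.2f'%np.degrees(np.arctan2(M[1,0],M[0,0])),'zax',M[:,2].round(3),'F',s['contact_force'].round(1),'gw %.4f'%s['grip_width'],'q',s['joint_pos'].round(2)); return s,M
def to(P,yaw,tilt=None,n=1):
    "rows (n equal ones) from the present pose to tool-down pose at P, yaw deg"
    s,M=st(); y=np.radians(yaw)
    G=np.array([[np.cos(y),np.sin(y),0],[np.sin(y),-np.cos(y),0],[0,0,-1]]).T
    G=np.array([[np.cos(y),np.sin(y),0],[np.sin(y),-np.cos(y),0],[0,0,-1.]])
    if tilt is not None: G=G@R.from_rotvec(np.radians(tilt)).as_matrix()
    d=M.T@(np.array(P)-s['ee_pos']); w=R.from_matrix(M.T@G).as_rotvec()
    print('shift total',(d/.3).round(3),'turn total',(w/np.pi).round(4),'| mm',np.round(np.linalg.norm(d)*1e3,1),'deg',np.degrees(np.linalg.norm(w)).round(1)); return d/.3,w/np.pi
E
python3 - <<'E'
from h import *
to([.5576,.0235,.012],3.7)
c=cam('wrist'); g=c['pixels'].max(2); 
for P in [(.5495,.147,.03),(.5576,.0235,.036)]: print(px(c,P))
u,v=map(int,px(c,(.5576,.0235,.036)))
k,l,s,ce=cv2.connectedComponentsWithStats((g<60).astype(np.uint8))
for i in range(1,k):
    if 150<s[i,4]<8000: print(s[i],ce[i].round(1),at(c,*ce[i],.036).round(4))
save(c,'w2.png')
E
```

```text
t 1.68 p [0.5391 0.0359 0.0719] yaw 4.66 zax [-0.033  0.008 -0.999] F [-0.4  0.3  1. ] gw 0.0276 q [-0.1   0.27  1.7   0.    1.2  -0.18]
shift total [0.064 0.048 0.197] turn total [-0.0032  0.0102  0.0053] | mm 63.9 deg 2.2
(np.float64(350.9976810071388), np.float64(94.83693484472349))
(np.float64(345.36791492465085), np.float64(271.5304833048114))
[ 333   74   35   41 1089] [349.6  93.9] [0.5483 0.1464 0.036 ]
[373 129  46  34 535] [392.  146.9] [0.5805 0.115  0.036 ]
[ 573  229   50   47 1338] [593.6 250.4] [0.7323 0.0556 0.036 ]
```

Emit:
{"name": "drive_tool", "arguments": {
  "commands": [
    [[0.032,0.024,0.03],[-0.0032,0.0102,0.0053]],
    [[0.032,0.024,0.03],[0,0,0]],
    [[0,0,0],[0,0,0]],
    [[0,0,0],[0,0,0]]
  ]
}}

```text
t: 2.22
ee_pos: [0.5653, 0.0194, 0.059]
tcp_rot: [0.001, 1.0, 0.03, 0.005]
contact_force: [1.2, 0.4, -1.0]
grip_width: 0.0258
```

```bash
python3 - <<'E'
from h import *
to([.5576,.0235,.012],3.7)
c=cam('wrist'); save(c,'w2.png')
E
```

```text
t 2.23 p [0.5653 0.0194 0.059 ] yaw 3.47 zax [ 0.011 -0.001 -1.   ] F [ 1.2  0.4 -1. ] gw 0.0258 q [-0.12  0.31  1.69 -0.    1.14 -0.18]
shift total [-0.026 -0.015  0.156] turn total [ 0.0006 -0.0033 -0.0013] | mm 47.8 deg 0.7
```

View pics/w2.png

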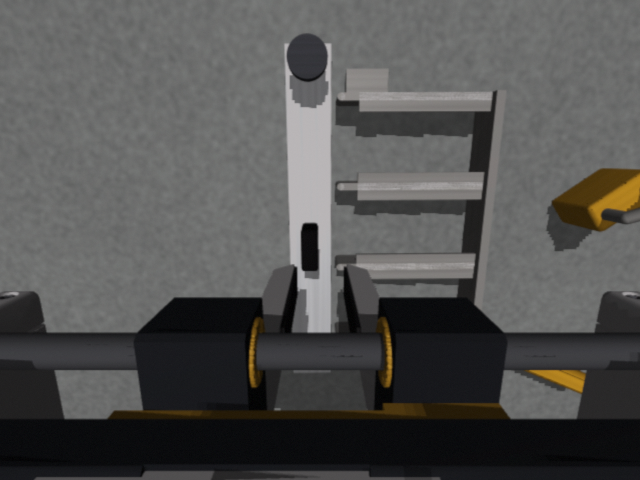

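Emit:
{"name": "drive_tool", "arguments": {
  "commands": [
    [[-0.018,-0.011,0.03],[0.0006,-0.0033,-0.0013]],
    [[0,0,0.03],[0,0,0]],
    [[0,0,0],[0,0,0]],
    [[0,0,0],[0,0,0]]
  ]
}}

```text
t: 2.78
ee_pos: [0.5588, 0.023, 0.0395]
tcp_rot: [-0.0, 0.999, 0.033, -0.001]
contact_force: [0.2, -0.1, 0.6]
grip_width: 0.0256
```

```bash
python3 - <<'E'
from h import *
to([.5576,.0235,.012],3.7)
c=cam('wrist'); g=c['pixels'].max(2)
m=(g<60).astype(np.uint8)
k,l,s,ce=cv2.connectedComponentsWithStats(m[:330,:560])
for i in range(1,k):
    if 150<s[i,4]<8000: print(s[i],ce[i].round(1),at(c,*ce[i],.036).round(4),at(c,*ce[i],.03).round(4))
print(px(c,(.5576,.0235,.036)))
E
```

```text
t 2.77 p [0.5588 0.023  0.0395] yaw 3.76 zax [-0.001  0.    -1.   ] F [ 0.2 -0.1  0.6] gw 0.0256 q [-0.11  0.33  1.7  -0.    1.11 -0.18]
shift total [-0.004 -0.002  0.092] turn total [-0.0001  0.0005  0.0003] | mm 27.6 deg 0.1
[ 298   32   42   50 1204] [318.5  58.8] [0.5496 0.1442 0.036 ] [0.5494 0.1458 0.03  ]
[348 100  54  41 802] [370.4 120.5] [0.5818 0.1135 0.036 ] [0.5826 0.1142 0.03  ]
[310 234  18  53 900] [318.3 260.2] [0.5571 0.027  0.036 ] [0.5572 0.0252 0.03  ]
[ 140  267  158   63 4332] [225.6 313.2] [ 0.4981 -0.0137  0.036 ] [ 0.4965 -0.0167  0.03  ]
[   0  292   46   38 1350] [ 22.1 313.7] [ 0.363  -0.0231  0.036 ] [ 0.3575 -0.0264  0.03  ]
(np.float64(318.6976995264896), np.float64(265.5088112823247))
```

Emit:
{"name": "drive_tool", "arguments": {
  "commands": [
    [[-0.004,-0.001,0.04],[0,0,0]],
    [[0,0,0.035],[0,0,0]],
    [[0,0,0],[0,0,0]],
    [[0,0,0],[0,0,0]]
  ]
}}

```text
t: 3.32
ee_pos: [0.5571, 0.0233, 0.0152]
tcp_rot: [-0.0, 0.999, 0.033, -0.001]
contact_force: [0.7, -0.2, -0.4]
grip_width: 0.0257
```

Emit:
{"name": "drive_tool", "arguments": {
  "commands": [
    [[0,0,0],[0,0,0]],
    [[0,0,0],[0,0,0]],
    [[0,0,0],[0,0,0]],
    [[0,0,0],[0,0,0]]
  ],
  "jaw": -1,
  "grip_force": 30
}}

```text
t: 3.82
ee_pos: [0.558, 0.0232, 0.016]
tcp_rot: [-0.0, 0.999, 0.033, -0.0]
contact_force: [0.7, -0.2, -0.2]
grip_width: 0.0005
```

```bash
python3 - <<'E'
from h import *
st()
C={n:cam(n) for n in ['scene','side','wrist']}
g=lambda n,x,y,w,h,k: cv2.resize(C[n]['pixels'][y:y+h,x:x+w,::-1],None,fx=k,fy=k,interpolation=cv2.INTER_CUBIC)
a=np.hstack([g('scene',270,170,120,120,3.33)[:399,:399],g('side',280,190,120,120,3.33)[:399,:399]])
b=g('wrist',160,0,320,360,1.1)[:399,:]
cv2.imwrite('pics/c1.png',np.hstack([a[:396],b[:396]])[:, :])
print(np.hstack([a[:396],b[:396]]).shape)
E
python3 -c "
import cv2;i=cv2.imread('pics/c1.png');cv2.imwrite('pics/c1.png',cv2.resize(i,(800,int(i.shape[0]*800/i.shape[1]))))"
```

```text
t 3.83 p [0.558  0.0232 0.016 ] yaw 3.76 zax [-0.  0. -1.] F [ 0.7 -0.2 -0.2] gw 0.0005 q [-0.11  0.36  1.72 -0.    1.06 -0.18]
(396, 1150, 3)
```

View pics/c1.png

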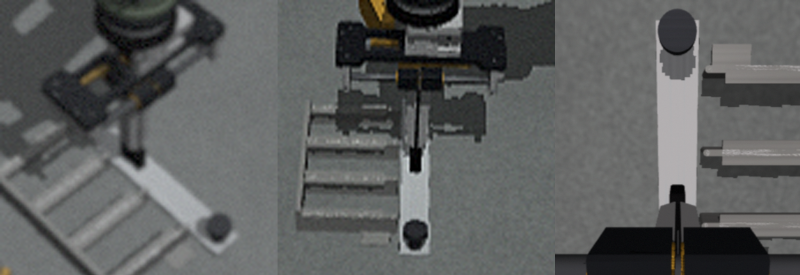

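```bash
python3 - <<'E'
from h import *
s,M=st(); c=cam('wrist')
print({k:v for k,v in c.items() if k not in('pixels','mount','TT')})
P=s['ee_pos']
print('tcp px',px(c,P),'grasp',px(c,P-.019*M[:,2]))
save(c,'w3.png',(220,160,420,310),4)
for n in ['scene','side']:
    k=cam(n); print(n,px(k,P),px(k,P+[0,0,.08]), px(k,(.5495,.147,.03)),px(k,(.5576,.0235,.036)))
E
```

```text
t 3.98 p [0.5579 0.0232 0.0159] yaw 3.76 zax [-0.001  0.    -1.   ] F [ 1.  -0.7  0.7] gw 0.0006 q [-0.11  0.36  1.72  0.    1.06 -0.18]
{'fx': 337.10182154682695, 'fy': 337.10182154682695, 'cx': 320.05953834142434, 'cy': 238.75061917501307}
tcp px (np.float64(320.5026847523144), np.float64(268.0932978988736)) grasp (np.float64(320.5410088782601), np.float64(278.45984943175665))
scene (np.float64(326.60332614647143), np.float64(236.84222865241952)) (np.float64(327.0412163165177), np.float64(216.6699099582521)) (np.float64(363.67272865194684), np.float64(265.9786102377431)) (np.float64(326.89092518421313), np.float64(232.01114615203383))
side (np.float64(338.4297150500945), np.float64(257.5970276837376)) (np.float64(339.62448030383325), np.float64(234.1037152930756)) (np.float64(338.4912085807983), np.float64(287.56907811546654)) (np.float64(338.83516522530664), np.float64(251.9373608475777))
```

View pics/w3.png

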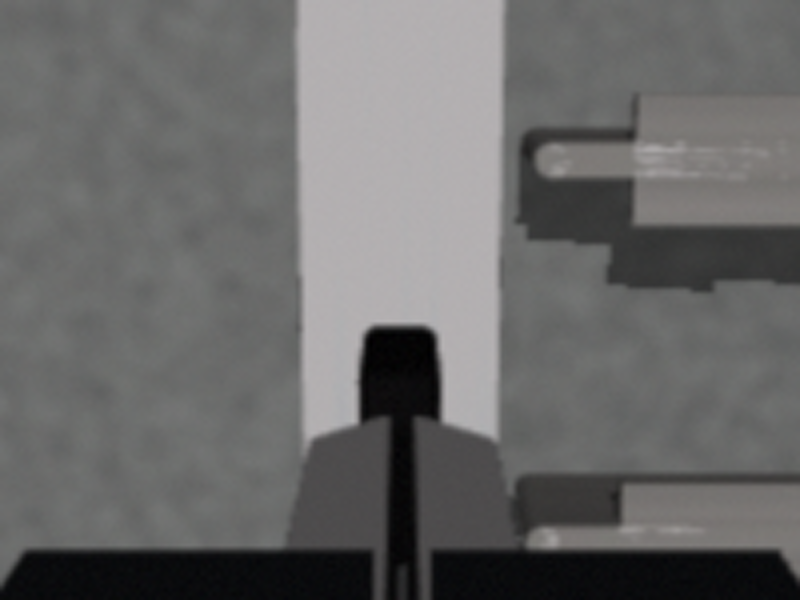

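Emit:
{"name": "drive_tool", "arguments": {
  "commands": [
    [[0,0,-0.04],[0,0,0]],
    [[0,0,0],[0,0,0]],
    [[0,0,0],[0,0,0]]
  ]
}}

```text
t: 4.5
ee_pos: [0.5581, 0.0232, 0.0291]
tcp_rot: [-0.0, 0.999, 0.033, -0.0]
contact_force: [0.2, 0.0, 0.8]
grip_width: 0.0003
```

```bash
python3 - <<'E'
from h import *
st()
C={n:cam(n) for n in ['scene','side','wrist']}
g=lambda n,x,y,w,h,k: cv2.resize(C[n]['pixels'][y:y+h,x:x+w,::-1],None,fx=k,fy=k,interpolation=cv2.INTER_CUBIC)
im=np.vstack([np.hstack([g('scene',290,195,80,60,5),g('side',300,205,80,60,5)]),np.hstack([g('wrist',260,200,120,90,3.3334)[:300,:400],g('wrist',200,0,240,180,1.6667)[:300,:400]])])
cv2.imwrite('pics/c2.png',im)
E
```

```text
t 4.50 p [0.5581 0.0232 0.0291] yaw 3.76 zax [-0.  0. -1.] F [0.2 0.  0.8] gw 0.0003 q [-0.11  0.34  1.71  0.    1.09 -0.18]
```

View pics/c2.png

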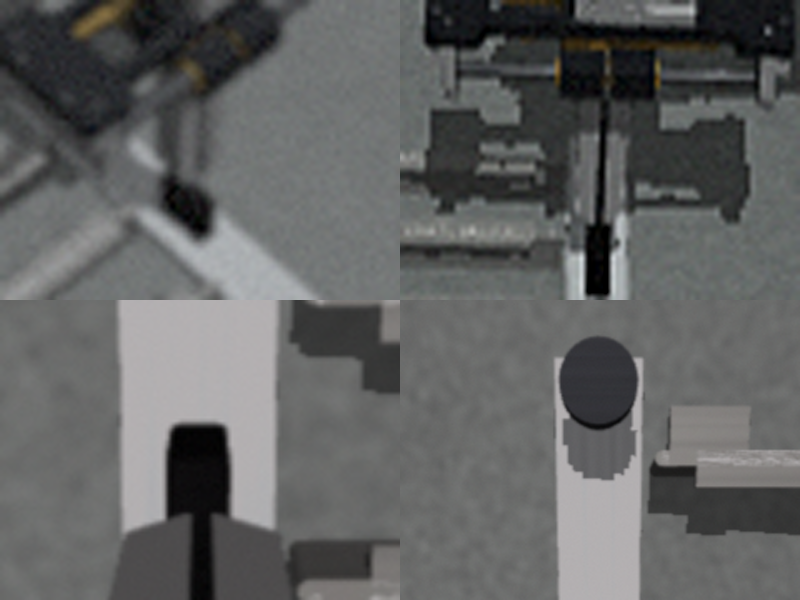

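Emit:
{"name": "drive_tool", "arguments": {
  "commands": [
    [[0,0,-0.08],[0,0,0]],
    [[0,0,0],[0,0,0]],
    [[0,0,0],[0,0,0]],
    [[0,0,0.03],[0,0,0]],
    [[0,0,0],[0,0,0]]
  ]
}}

```text
t: 5.28
ee_pos: [0.5552, 0.0234, 0.0401]
tcp_rot: [-0.0, 0.999, 0.033, -0.003]
contact_force: [-0.7, 0.3, 0.1]
grip_width: 0.0007
```

```bash
python3 - <<'E'
from h import *
st(); c=cam('wrist'); save(c,'w4.png',(220,180,420,330),4)
E
```

```text
t 5.28 p [0.5552 0.0234 0.0401] yaw 3.75 zax [-0.006  0.001 -1.   ] F [-0.7  0.3  0.1] gw 0.0007 q [-0.11  0.33  1.71 -0.    1.11 -0.18]
```

View pics/w4.png

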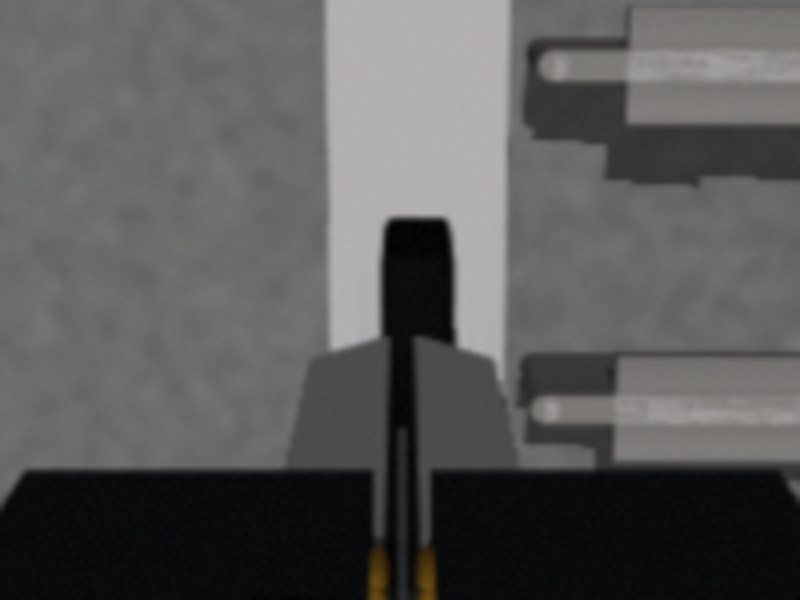

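Emit:
{"name": "drive_tool", "arguments": {
  "commands": [
    [[0.008,0,0.02],[0,0,0]],
    [[0,0,0.01],[0,0,0]],
    [[0,0,0],[0,0,0]]
  ]
}}

```text
t: 5.7
ee_pos: [0.558, 0.0235, 0.0304]
tcp_rot: [-0.0, 0.999, 0.033, -0.003]
contact_force: [0.2, -0.1, -0.0]
grip_width: 0.0003
```

Emit:
{"name": "drive_tool", "arguments": {
  "commands": [
    [[0,0,0.015],[0,0,0]],
    [[0,0,0],[0,0,0]]
  ]
}}

```text
t: 5.95
ee_pos: [0.558, 0.0236, 0.0257]
tcp_rot: [-0.0, 0.999, 0.033, -0.003]
contact_force: [0.3, -0.2, -0.9]
grip_width: 0.0006
```

Emit:
{"name": "drive_tool", "arguments": {
  "commands": [
    [[0,0,0.03],[0,0,0]],
    [[0,0,0],[0,0,0]]
  ]
}}

```text
t: 6.2
ee_pos: [0.558, 0.0236, 0.0161]
tcp_rot: [-0.0, 0.999, 0.033, -0.003]
contact_force: [0.1, -0.4, -0.5]
grip_width: 0.0005
```

Emit:
{"name": "drive_tool", "arguments": {
  "commands": [
    [[0,0,0.012],[0,0,0]],
    [[0,0,0],[0,0,0]]
  ]
}}

```text
t: 6.45
ee_pos: [0.5586, 0.0235, 0.0127]
tcp_rot: [-0.0, 0.999, 0.033, -0.002]
contact_force: [1.1, 0.5, -0.1]
grip_width: 0.0002
```

Emit:
{"name": "drive_tool", "arguments": {
  "commands": [
    [[0,0,0.01],[0,0,0]],
    [[0,0,0],[0,0,0]]
  ]
}}

```text
t: 6.7
ee_pos: [0.5594, 0.0234, 0.0132]
tcp_rot: [-0.0, 0.999, 0.033, -0.002]
contact_force: [0.1, -0.3, 0.5]
grip_width: 0.0002
```

Emit:
{"name": "drive_tool", "arguments": {
  "commands": [
    [[0,0,0.01],[0,0,0]],
    [[0,0,0],[0,0,0]]
  ]
}}

```text
t: 6.95
ee_pos: [0.5605, 0.0233, 0.0128]
tcp_rot: [-0.0, 0.999, 0.033, -0.001]
contact_force: [-0.5, 0.1, 0.2]
grip_width: 0.0003
```

Emit:
{"name": "drive_tool", "arguments": {
  "commands": [
    [[0,0,0.02],[0,0,0]],
    [[0,0,0.02],[0,0,0]]
  ]
}}

```text
t: 7.2
ee_pos: [0.5639, 0.0235, 0.0129]
tcp_rot: [0.0, 0.999, 0.033, 0.0]
contact_force: [-13.1, 1.8, 41.8]
grip_width: 0.0006
```

```bash
python3 - <<'E'
from h import *
s,M=st(); print(s['tau'].round(2), s['wrist_torque'])
E
```

```text
t 7.20 p [0.5639 0.0235 0.0129] yaw 3.82 zax [ 0. -0. -1.] F [-13.1   1.8  41.8] gw 0.0006 q [-0.11  0.38  1.7  -0.    1.06 -0.18]
[ -1.56 -18.97 -15.36  -0.17  -4.37  -0.  ] [ 0.48195696  2.58847374 -0.00631581]
```

The shut fingers met the grip top (36 mm) at a reported TCP z of 0.013. So the real fingertips end about 23 mm short of the reported TCP, which is why the grasp missed. I'll correct for this from here on.

Emit:
{"name": "drive_tool", "arguments": {
  "commands": [
    [[-0.01,0,-0.05],[0,0,0]],
    [[-0.006,0,0],[0,0,0]],
    [[0,0,0],[0,0,0]],
    [[0,0,0],[0,0,0]]
  ],
  "jaw": -0.45
}}

```text
t: 7.7
ee_pos: [0.5585, 0.0232, 0.0269]
tcp_rot: [0.0, 0.999, 0.033, -0.0]
contact_force: [-0.3, 0.1, -0.1]
grip_width: 0.026
```

```bash
python3 - <<'E'
from h import *
to([.5576,.0235,-.013],3.7)
E
```

```text
t 7.70 p [0.5585 0.0232 0.0269] yaw 3.82 zax [-0. -0. -1.] F [-0.3  0.1 -0.1] gw 0.0260 q [-0.11  0.35  1.71 -0.    1.08 -0.18]
shift total [-0.003 -0.001  0.133] turn total [0.     0.     0.0007] | mm 39.9 deg 0.1
```

Emit:
{"name": "drive_tool", "arguments": {
  "commands": [
    [[-0.003,-0.001,0.04],[0,0,0]],
    [[0,0,0.04],[0,0,0]],
    [[0,0,0.035],[0,0,0]],
    [[0,0,0],[0,0,0]]
  ]
}}

```text
t: 8.2
ee_pos: [0.5545, 0.0237, -0.0136]
tcp_rot: [-0.0, 0.999, 0.033, -0.003]
contact_force: [-0.1, -0.4, 0.7]
grip_width: 0.0257
```

Emit:
{"name": "drive_tool", "arguments": {
  "commands": [
    [[0,0,0],[0,0,0]],
    [[0,0,0],[0,0,0]],
    [[0,0,0],[0,0,0]],
    [[0,0,0],[0,0,0]]
  ],
  "jaw": -1,
  "grip_force": 30
}}

```text
t: 8.7
ee_pos: [0.5551, 0.0237, -0.0131]
tcp_rot: [-0.0, 0.999, 0.033, -0.003]
contact_force: [-0.1, 0.2, -1.1]
grip_width: 0.0119
```

Emit:
{"name": "drive_tool", "arguments": {
  "commands": [
    [[0,0.004,-0.018],[-0.01,0,0]],
    [[0,0.004,-0.018],[-0.01,0,0]],
    [[0,0.004,-0.018],[-0.01,0,0]],
    [[0,0,0],[0,0,0]],
    [[0,0,0],[0,0,0]]
  ]
}}

```text
t: 9.32
ee_pos: [0.5552, 0.0209, 0.0034]
tcp_rot: [0.047, 0.998, 0.033, -0.001]
contact_force: [-0.3, 0.5, -1.0]
grip_width: 0.0115
```

```bash
python3 - <<'E'
from h import *
st()
C={n:cam(n) for n in ['scene','side','wrist']}
g=lambda n,x,y,w,h,k: cv2.resize(C[n]['pixels'][y:y+h,x:x+w,::-1],None,fx=k,fy=k,interpolation=cv2.INTER_CUBIC)
cv2.imwrite('pics/c3.png',np.hstack([g('scene',280,190,110,110,3.6),g('side',285,200,110,110,3.6)]))
c=C['wrist'];m=(c['pixels'].max(2)<60).astype(np.uint8)[:250]
k,l,s,ce=cv2.connectedComponentsWithStats(m)
for i in range(1,k):
    if 300<s[i,4]<8000: print(s[i],ce[i].round(1),at(c,*ce[i],.03).round(4))
E
```

```text
t 9.32 p [0.5552 0.0209 0.0034] yaw 3.76 zax [ 0.001 -0.094 -0.996] F [-0.3  0.5 -1. ] gw 0.0115 q [-0.06  0.38  1.73 -0.11  1.03 -0.06]
[ 297    0   57   60 2867] [325.1  27.3] [0.5491 0.1467 0.03  ]
[625 217  15  33 320] [634.  235.9] [0.7178 0.0619 0.03  ]
```

View pics/c3.png

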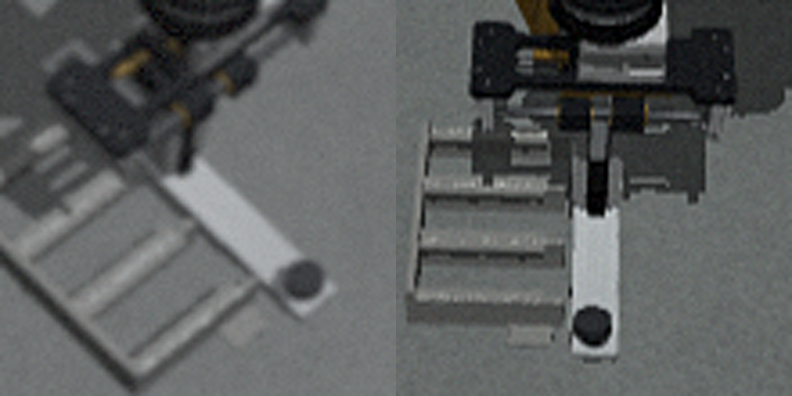

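Both views show the strap held and lifted, with the slotted end tilted up clear of the stud. Next I'll swing it about the pivot.

```bash
cat >> h.py <<'E'
from scipy.linalg import logm,expm
import json
PIV=np.array([.5495,.147])
def H(M,p): T=np.eye(4);T[:3,:3]=M;T[:3,3]=p;return T
def rows(G,n):
    "n equal rows along the constant twist from the present pose to G"
    s,M=st(); D=np.linalg.inv(H(M,s['ee_pos']))@G
    E=np.real(expm(logm(D)/n)); w=R.from_matrix(E[:3,:3]).as_rotvec()
    print(n,'x row',[(E[:3,3]/.3).round(3).tolist(),(w/np.pi).round(4).tolist()],'| mm',(np.linalg.norm(E[:3,3])*1e3).round(1),'deg',np.degrees(np.linalg.norm(w)).round(1))
def swing(G0,psi,n):
    Z=H(R.from_euler('z',psi,degrees=True).as_matrix(),[0,0,0]); A=H(np.eye(3),[*PIV,0])
    rows(A@Z@np.linalg.inv(A)@G0,n)
E
python3 - <<'E'
from h import *
s,M=st(); np.save('G0.npy',H(M,s['ee_pos']))
swing(np.load('G0.npy'),-18,3)
E
```

```text
t 9.47 p [0.5553 0.0207 0.0034] yaw 3.72 zax [ 0.001 -0.094 -0.996] F [-0.2  1.  -1.4] gw 0.0121 q [-0.06  0.38  1.73 -0.11  1.03 -0.06]
t 9.47 p [0.5553 0.0207 0.0034] yaw 3.72 zax [ 0.001 -0.094 -0.996] F [-0.2  1.  -1.4] gw 0.0121 q [-0.06  0.38  1.73 -0.11  1.03 -0.06]
3 x row [[-0.044, -0.003, -0.0], [0.0002, -0.0031, 0.0332]] | mm 13.2 deg 6.0
```

Emit:
{"name": "drive_tool", "arguments": {
  "commands": [
    [[-0.044,-0.003,0],[0,-0.003,0.033]],
    [[-0.044,-0.003,0],[0,-0.003,0.033]],
    [[-0.044,-0.003,0],[0,-0.003,0.033]],
    [[0,0,0],[0,0,0]]
  ]
}}

```text
t: 9.98
ee_pos: [0.5155, 0.0244, 0.0029]
tcp_rot: [0.047, 0.991, -0.129, -0.008]
contact_force: [0.8, 0.4, -0.7]
grip_width: 0.0122
```

```bash
python3 - <<'E'
from h import *
swing(np.load('G0.npy'),-18,1)
swing(np.load('G0.npy'),-42,4)
E
```

```text
t 9.97 p [0.5155 0.0244 0.0029] yaw -14.81 zax [-0.027 -0.09  -0.996] F [ 0.8  0.4 -0.7] gw 0.0122 q [-0.05  0.33  1.8  -0.11  1.03  0.26]
1 x row [[0.001, -0.003, -0.002], [-0.0, -0.0003, -0.003]] | mm 1.0 deg 0.5
t 9.97 p [0.5155 0.0244 0.0029] yaw -14.81 zax [-0.027 -0.09  -0.996] F [ 0.8  0.4 -0.7] gw 0.0122 q [-0.05  0.33  1.8  -0.11  1.03  0.26]
4 x row [[-0.044, -0.004, -0.001], [0.0001, -0.0032, 0.0324]] | mm 13.2 deg 5.9
```

Tracking is accurate, so I'll use longer calls.

Emit:
{"name": "drive_tool", "arguments": {
  "commands": [
    [[-0.044,-0.004,-0.001],[0,-0.003,0.033]],
    [[-0.044,-0.004,0],[0,-0.003,0.033]],
    [[-0.044,-0.004,0],[0,-0.003,0.033]],
    [[-0.044,-0.004,0],[0,-0.003,0.033]],
    [[0,0,0],[0,0,0]]
  ]
}}

```text
t: 10.6
ee_pos: [0.4711, 0.0485, 0.0032]
tcp_rot: [0.045, 0.942, -0.332, -0.015]
contact_force: [0.2, 0.3, -2.0]
grip_width: 0.0122
```

```bash
python3 - <<'E'
from h import *
swing(np.load('G0.npy'),-42,1)
swing(np.load('G0.npy'),-78,6)
E
```

```text
t 10.60 p [0.4711 0.0485 0.0032] yaw -38.88 zax [-0.059 -0.075 -0.995] F [ 0.2  0.3 -2. ] gw 0.0122 q [-0.02  0.28  1.87 -0.09  1.05  0.7 ]
1 x row [[-0.006, 0.002, -0.0], [0.0002, -0.0016, -0.0035]] | mm 2.0 deg 0.7
t 10.60 p [0.4711 0.0485 0.0032] yaw -38.88 zax [-0.059 -0.075 -0.995] F [ 0.2  0.3 -2. ] gw 0.0122 q [-0.02  0.28  1.87 -0.09  1.05  0.7 ]
6 x row [[-0.045, -0.002, -0.0], [0.0001, -0.0034, 0.0326]] | mm 13.5 deg 5.9
```

Emit:
{"name": "drive_tool", "arguments": {
  "commands": [
    [[-0.045,-0.002,0],[0,-0.0034,0.0326]],
    [[-0.045,-0.002,0],[0,-0.0034,0.0326]],
    [[-0.045,-0.002,0],[0,-0.0034,0.0326]],
    [[-0.045,-0.002,0],[0,-0.0034,0.0326]],
    [[-0.045,-0.002,0],[0,-0.0034,0.0326]],
    [[-0.045,-0.002,0],[0,-0.0034,0.0326]],
    [[0,0,0],[0,0,0]]
  ]
}}

```text
t: 11.48
ee_pos: [0.4319, 0.1129, 0.0038]
tcp_rot: [0.036, 0.797, -0.603, -0.028]
contact_force: [-0.4, 1.2, -0.7]
grip_width: 0.0119
```

```bash
python3 - <<'E'
from h import *
swing(np.load('G0.npy'),-78,1)
swing(np.load('G0.npy'),-118,6)
E
```

```text
t 11.47 p [0.4319 0.1129 0.0038] yaw -74.21 zax [-0.088 -0.024 -0.996] F [-0.4  1.2 -0.7] gw 0.0119 q [ 0.08  0.24  1.92 -0.02  1.07  1.38]
1 x row [[-0.011, 0.013, 0.003], [-0.001, -0.0012, 0.0003]] | mm 5.3 deg 0.3
t 11.47 p [0.4319 0.1129 0.0038] yaw -74.21 zax [-0.088 -0.024 -0.996] F [-0.4  1.2 -0.7] gw 0.0119 q [ 0.08  0.24  1.92 -0.02  1.07  1.38]
6 x row [[-0.05, -0.001, 0.0], [-0.0, -0.0036, 0.0369]] | mm 15.0 deg 6.7
```

Emit:
{"name": "drive_tool", "arguments": {
  "commands": [
    [[-0.055,0.008,0.001],[0,-0.0036,0.036]],
    [[-0.052,0.003,0.001],[0,-0.0036,0.036]],
    [[-0.05,-0.002,0],[0,-0.0036,0.036]],
    [[-0.048,-0.002,0],[0,-0.0036,0.036]],
    [[-0.048,-0.002,0],[0,-0.0036,0.036]],
    [[-0.048,-0.002,0],[0,-0.0036,0.036]],
    [[0,0,0],[0,0,0]]
  ]
}}

```text
t: 12.35
ee_pos: [0.4374, 0.1982, 0.0042]
tcp_rot: [-0.021, -0.55, 0.834, 0.038]
contact_force: [-1.2, 0.4, -1.6]
grip_width: 0.0119
```

```bash
python3 - <<'E'
from h import *
swing(np.load('G0.npy'),-118,1)
s,M=st()
# lay flat : down 16.5mm, untilt
G=H(M,s['ee_pos']); 
yaw=np.arctan2(M[1,0],M[0,0]); c,d=np.cos(yaw),np.sin(yaw)
F=np.array([[c,d,0],[d,-c,0],[0,0,-1.]]); p=s['ee_pos'].copy(); p[2]=-.0135
u=F[:,1]; p-= .0035*u
rows(H(F,p),3)
E
```

```text
t 12.35 p [0.4374 0.1982 0.0042] yaw -113.17 zax [-0.077  0.04  -0.996] F [-1.2  0.4 -1.6] gw 0.0119 q [0.2  0.28 1.87 0.06 1.06 2.14]
1 x row [[-0.007, 0.01, 0.004], [-0.0024, 0.0, 0.0062]] | mm 3.8 deg 1.2
t 12.35 p [0.4374 0.1982 0.0042] yaw -113.17 zax [-0.077  0.04  -0.996] F [-1.2  0.4 -1.6] gw 0.0119 q [0.2  0.28 1.87 0.06 1.06 2.14]
t 12.35 p [0.4374 0.1982 0.0042] yaw -113.17 zax [-0.077  0.04  -0.996] F [-1.2  0.4 -1.6] gw 0.0119 q [0.2  0.28 1.87 0.06 1.06 2.14]
3 x row [[0.0, -0.005, 0.019], [0.0092, 0.0007, 0.0]] | mm 6.0 deg 1.7
```

Emit:
{"name": "drive_tool", "arguments": {
  "commands": [
    [[0,-0.005,0.019],[0.0092,0,0]],
    [[0,-0.005,0.019],[0.0092,0,0]],
    [[0,-0.005,0.016],[0.0092,0,0]],
    [[0,0,0],[0,0,0]]
  ]
}}

```text
t: 12.85
ee_pos: [0.4375, 0.1945, -0.0134]
tcp_rot: [-0.0, -0.556, 0.831, 0.002]
contact_force: [-2.7, 1.3, -0.3]
grip_width: 0.0118
```

Emit:
{"name": "drive_tool", "arguments": {
  "commands": [
    [[0,0,0],[0,0,0]],
    [[0,0,0],[0,0,0]],
    [[0,0,0],[0,0,0]],
    [[0,0,-0.1],[0,0,0]],
    [[0,0,-0.15],[0,0,0]],
    [[0,0,-0.2],[0,0,0]],
    [[0,0,0],[0,0,0]]
  ],
  "jaw": -0.4
}}

```text
t: 13.72
ee_pos: [0.4426, 0.193, 0.1273]
tcp_rot: [0.003, -0.556, 0.831, -0.0]
contact_force: [0.9, -0.4, -0.6]
grip_width: 0.0282
```

```bash
python3 - <<'E'
from h import *
# targets: over right lock front, yaw so that jaw axis runs along lock (lock axis (.0343,-.0982)), view from above
to([.54,-.24,.14],-70.8)
to([.54,-.24,.14],19.2)
E
```

```text
t 13.72 p [0.4426 0.193  0.1273] yaw -112.41 zax [ 0.005  0.003 -1.   ] F [ 0.9 -0.4 -0.6] gw 0.0282 q [0.23 0.06 1.83 0.   1.25 2.19]
shift total [ 1.21  -0.851 -0.045] turn total [-0.0017  0.001  -0.2312] | mm 444.0 deg 41.6
t 13.72 p [0.4426 0.193  0.1273] yaw -112.41 zax [ 0.005  0.003 -1.   ] F [ 0.9 -0.4 -0.6] gw 0.0282 q [0.23 0.06 1.83 0.   1.25 2.19]
shift total [ 1.21  -0.851 -0.045] turn total [-2.300e-03 -5.000e-04 -7.312e-01] | mm 444.0 deg 131.6
```

```bash
cat >> h.py <<'E'
def D(p,yaw):
    y=np.radians(yaw);c,d=np.cos(y),np.sin(y); return H(np.array([[c,d,0],[d,-c,0],[0,0,-1.]]),p)
E
python3 - <<'E'
from h import *
rows(D([.575,-.235,.14],-70.8),9)
E
```

```text
t 13.72 p [0.4426 0.193  0.1273] yaw -112.41 zax [ 0.005  0.003 -1.   ] F [ 0.9 -0.4 -0.6] gw 0.0282 q [0.23 0.06 1.83 0.   1.25 2.19]
9 x row [[0.158, -0.061, -0.005], [-0.0002, 0.0001, -0.0257]] | mm 50.9 deg 4.6
```

Emit:
{"name": "drive_tool", "arguments": {
  "commands": [
    [[0.158,-0.061,-0.005],[0,0,-0.0257]],
    [[0.158,-0.061,-0.005],[0,0,-0.0257]],
    [[0.158,-0.061,-0.005],[0,0,-0.0257]],
    [[0.158,-0.061,-0.005],[0,0,-0.0257]],
    [[0.158,-0.061,-0.005],[0,0,-0.0257]],
    [[0.158,-0.061,-0.005],[0,0,-0.0257]],
    [[0.158,-0.061,-0.005],[0,0,-0.0257]],
    [[0.158,-0.061,-0.005],[0,0,-0.0257]],
    [[0.14,-0.055,-0.005],[0,0,-0.0257]],
    [[0,0,0],[0,0,0]]
  ],
  "jaw": 0.28
}}

```text
t: 14.98
ee_pos: [0.5769, -0.2403, 0.1305]
tcp_rot: [-0.002, 0.823, -0.568, -0.003]
contact_force: [-1.3, 0.3, -0.4]
grip_width: 0.0602
```

```bash
python3 - <<'E'
from h import *
to([.575,-.24,.01],-70.8)
c=cam('wrist'); sc=cam('scene'); sd=cam('side')
def brass(c): return cv2.inRange(cv2.cvtColor(c['pixels'],cv2.COLOR_RGB2HSV),(15,110,50),(28,255,255))
for n,k in [('w',c),('s',sc),('d',sd)]:
    q,l,s,ce=cv2.connectedComponentsWithStats(brass(k))
    for i in range(1,q):
        if s[i,4]>150:
            P=at(k,*ce[i],.04); 
            if .5<P[0]<.72 and -.4<P[1]<.45: print(n,s[i],P.round(3))
g=lambda c,x,y,w,h,k: cv2.resize(c['pixels'][y:y+h,x:x+w,::-1],None,fx=k,fy=k,interpolation=cv2.INTER_CUBIC)
cv2.imwrite('pics/c4.png',np.hstack([cv2.resize(c['pixels'][:,:,::-1],(400,300)),g(sc,200,130,200,150,2)]))
E
```

```text
t 14.97 p [ 0.5769 -0.2403  0.1305] yaw -69.23 zax [-0.002  0.007 -1.   ] F [-1.3  0.3 -0.4] gw 0.0602 q [-0.54  0.36  1.46  0.    1.33  0.67]
shift total [-0.     0.006  0.402] turn total [-0.0001  0.0023  0.0087] | mm 120.5 deg 1.6
w [ 270  169  120   24 2736] [ 0.624 -0.229  0.04 ]
s [228 172  35  28 496] [ 0.629 -0.219  0.04 ]
s [382 311  21  51 402] [0.621 0.314 0.04 ]
d [315 179  16  34 263] [ 0.62 -0.21  0.04]
d [282 322  44  34 730] [0.614 0.321 0.04 ]
```

View pics/c4.png

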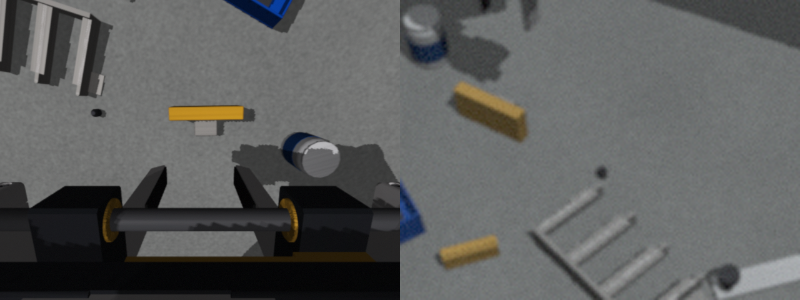

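Emit:
{"name": "drive_tool", "arguments": {
  "commands": [
    [[0.008,0.002,0.1],[0,0.002,0.004]],
    [[0.008,0,0.1],[0,0,0]],
    [[0,0,0.1],[0,0,0]],
    [[0,0,0.08],[0,0,0]],
    [[0,0,0],[0,0,0]],
    [[0,0,0],[0,0,0]]
  ]
}}

```text
t: 15.88
ee_pos: [0.5736, -0.2321, 0.0164]
tcp_rot: [-0.001, 0.822, -0.57, -0.001]
contact_force: [-0.2, 0.0, 0.2]
grip_width: 0.06
```

```bash
python3 - <<'E'
from h import *
to([.581,-.242,.012],-70)
E
```

```text
t 15.88 p [ 0.5736 -0.2321  0.0164] yaw -69.47 zax [-0.001  0.003 -1.   ] F [-0.2  0.   0.2] gw 0.0600 q [-0.53  0.47  1.56  0.    1.11  0.69]
shift total [ 0.04  -0.012  0.015] turn total [-0.0001  0.0011  0.003 ] | mm 13.1 deg 0.6
```

Emit:
{"name": "drive_tool", "arguments": {
  "commands": [
    [[0.03,-0.01,0.01],[0,0,0.002]],
    [[0,-0.03,0],[0,0,0]],
    [[0,-0.03,0],[0,0,0]],
    [[0,-0.03,0],[0,0,0]],
    [[0,-0.03,0],[0,0,0]],
    [[0,-0.03,0],[0,0,0]],
    [[0,0,0],[0,0,0]]
  ]
}}

```text
t: 16.75
ee_pos: [0.6284, -0.2242, 0.0175]
tcp_rot: [-0.001, 0.82, -0.572, 0.002]
contact_force: [-0.7, -0.2, -0.8]
grip_width: 0.0603
```

Emit:
{"name": "drive_tool", "arguments": {
  "commands": [
    [[0,-0.03,0],[0,0,0]],
    [[0,-0.03,0],[0,0,0]],
    [[0,-0.02,0],[0,0,0]],
    [[0,0,0],[0,0,0]],
    [[0,0,0],[0,0,0]]
  ]
}}

```text
t: 17.38
ee_pos: [0.6521, -0.2152, 0.0171]
tcp_rot: [-0.001, 0.82, -0.572, 0.002]
contact_force: [-0.2, -0.8, -0.3]
grip_width: 0.0599
```

```bash
cat >> h.py <<'E'
def brass(c): return cv2.inRange(cv2.cvtColor(c['pixels'],cv2.COLOR_RGB2HSV),(15,110,50),(28,255,255))
def locks(names,z):
    for n in names:
        k=cam(n); q,l,s,ce=cv2.connectedComponentsWithStats(brass(k))
        for i in range(1,q):
            P=at(k,*ce[i],z)
            if s[i,4]>150 and .3<P[0]<.76 and -.45<P[1]<.5:
                cs,_=cv2.findContours((l==i).astype(np.uint8),0,1); h=max(cs,key=cv2.contourArea)
                b=cv2.boxPoints(cv2.minAreaRect(h)); Q=np.array([at(k,*x,z)[:2] for x in b])
                e=[Q[1]-Q[0],Q[2]-Q[1]]; e=max(e,key=np.linalg.norm); L=[np.linalg.norm(Q[1]-Q[0]),np.linalg.norm(Q[2]-Q[1])]
                print(n,s[i].tolist(),P.round(4),'box ctr',Q.mean(0).round(4),'ang %.1f'%np.degrees(np.arctan2(e[1],e[0])),np.round(L,3))
E
python3 - <<'E'
from h import *
st(); locks(['wrist','scene','side'],.018)
E
```

```text
t 17.38 p [ 0.6521 -0.2152  0.0171] yaw -69.80 zax [ 0.004  0.    -1.   ] F [-0.2 -0.8 -0.3] gw 0.0599 q [-0.45  0.59  1.37  0.    1.18  0.77]
wrist [74, 0, 89, 56, 3039] [ 0.7433 -0.064   0.018 ] box ctr [ 0.7472 -0.0637] ang -21.7 [0.037 0.03 ]
wrist [245, 215, 163, 83, 8919] [ 0.6651 -0.2127  0.018 ] box ctr [ 0.6594 -0.2161] ang -68.5 [0.098 0.052]
wrist [448, 318, 30, 69, 771] [ 0.6347 -0.3241  0.018 ] box ctr [ 0.63   -0.3261] ang -141.1 [0.014 0.053]
wrist [164, 329, 14, 58, 367] [ 0.556  -0.1416  0.018 ] box ctr [ 0.557  -0.1418] ang -162.7 [0.008 0.043]
scene [218, 186, 41, 27, 473] [ 0.6636 -0.2058  0.018 ] box ctr [ 0.6614 -0.2107] ang 113.6 [0.056 0.111]
scene [382, 311, 21, 51, 410] [0.6129 0.3088 0.018 ] box ctr [0.6116 0.3083] ang -148.4 [0.118 0.019]
side [298, 190, 26, 26, 339] [ 0.6547 -0.1963  0.018 ] box ctr [ 0.6559 -0.2066] ang 111.3 [0.06  0.133]
side [282, 322, 44, 34, 728] [0.6165 0.3022 0.018 ] box ctr [0.6151 0.3045] ang -148.2 [0.113 0.057]
```

The lock lies flat, with its measured outline 98 x 52 mm at (0.659,-0.216). Now I'll take it by its knob.

Emit:
{"name": "drive_tool", "arguments": {
  "commands": [
    [[0,0,-0.16],[0,0,0]],
    [[0,0,-0.05],[0,0,-0.057]],
    [[0,0,0],[0,0,-0.057]],
    [[0,0,0],[0,0,-0.057]],
    [[0,0,0],[0,0,-0.057]],
    [[0,0,0],[0,0,-0.057]],
    [[0,0,0],[0,0,-0.057]],
    [[0,0,0],[0,0,-0.057]],
    [[0,0,0],[0,0,-0.057]],
    [[0,0,0],[0,0,-0.04]]
  ],
  "jaw": -0.3
}}

```text
t: 18.77
ee_pos: [0.6493, -0.2167, 0.0826]
tcp_rot: [0.0, 0.981, 0.193, 0.002]
contact_force: [0.2, 0.5, -0.6]
grip_width: 0.0332
```

```bash
python3 - <<'E'
from h import *
to([.652,-.2188,.06],21.5)
locks(['wrist'],.018)
c=cam('wrist'); save(c,'w5.png')
E
```

```text
t 18.77 p [ 0.6493 -0.2167  0.0826] yaw 22.28 zax [ 0.003  0.    -1.   ] F [ 0.2  0.5 -0.6] gw 0.0332 q [-0.45  0.52  1.34  0.    1.28 -0.84]
shift total [0.006 0.01  0.075] turn total [ 0.0003 -0.0011  0.0043] | mm 22.9 deg 0.8
wrist [299, 184, 63, 120, 5691] [ 0.6556 -0.2103  0.018 ] box ctr [ 0.6579 -0.2157] ang -66.1 [0.049 0.101]
wrist [231, 317, 20, 71, 616] [ 0.6196 -0.3364  0.018 ] box ctr [ 0.6208 -0.3365] ang 101.8 [0.07  0.014]
wrist [396, 322, 14, 65, 471] [ 0.7585 -0.2858  0.018 ] box ctr [ 0.757  -0.2831] ang 112.7 [0.063 0.011]
```

View pics/w5.png

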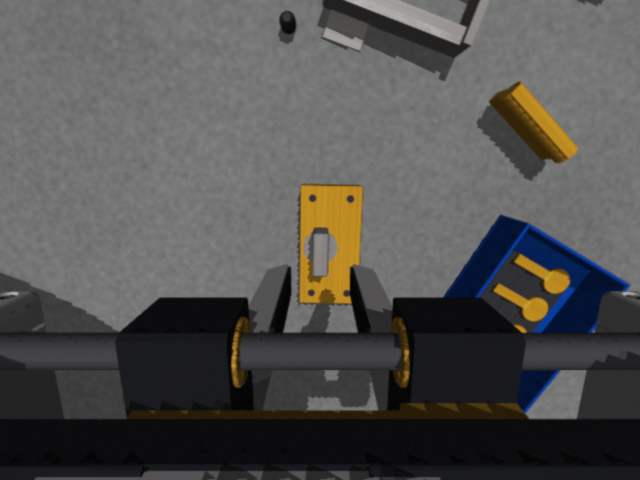

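Picture 12: the lock is flat with its knob up, the knob bar at pixel (320,255) between the fingers and aligned with them.

Emit:
{"name": "drive_tool", "arguments": {
  "commands": [
    [[0.002,0.008,0.07],[0,-0.001,0.001]],
    [[0,0,0.07],[0,0,0]],
    [[0,0,0.08],[0,0,0]],
    [[0,0,0.025],[0,0,0]],
    [[0,0,0],[0,0,0]]
  ]
}}

```text
t: 19.5
ee_pos: [0.6484, -0.218, 0.0009]
tcp_rot: [-0.001, 0.982, 0.186, -0.002]
contact_force: [-0.4, 0.9, -0.1]
grip_width: 0.0329
```

```bash
python3 - <<'E'
from h import *
to([.6508,-.219,.005],22)
E
```

```text
t 19.50 p [ 0.6484 -0.218   0.0009] yaw 21.47 zax [-0.005  0.001 -1.   ] F [-0.4  0.9 -0.1] gw 0.0329 q [-0.45  0.61  1.37 -0.    1.16 -0.82]
shift total [ 0.006  0.006 -0.014] turn total [-0.001   0.0012 -0.003 ] | mm 4.8 deg 0.6
```

Emit:
{"name": "drive_tool", "arguments": {
  "commands": [
    [[0.005,0.004,-0.012],[-0.001,0.001,-0.003]],
    [[0,0,0],[0,0,0]]
  ]
}}

```text
t: 19.75
ee_pos: [0.6515, -0.219, 0.0059]
tcp_rot: [0.001, 0.982, 0.191, 0.001]
contact_force: [-0.1, -0.0, 0.5]
grip_width: 0.0329
```

Emit:
{"name": "drive_tool", "arguments": {
  "commands": [
    [[0,0,0],[0,0,0]],
    [[0,0,0],[0,0,0]],
    [[0,0,0],[0,0,0]],
    [[0,0,0],[0,0,0]],
    [[0,0,-0.03],[0,0,0]],
    [[0,0,-0.04],[0,0,0]],
    [[0,0,-0.05],[0,0,0]],
    [[0,0,0],[0,0,0]]
  ],
  "jaw": -1,
  "grip_force": 40
}}

```text
t: 20.75
ee_pos: [0.6508, -0.2187, 0.0443]
tcp_rot: [0.001, 0.982, 0.191, 0.0]
contact_force: [0.6, -0.3, -3.4]
grip_width: 0.0117
```

```bash
python3 - <<'E'
from h import *
rows(D([.515,-.034,.046],93.7),8)
rows(D([.54,-.10,.046],93.7),8)
locks(['wrist','scene','side'],.05)
E
```

```text
t 20.75 p [ 0.6508 -0.2187  0.0443] yaw 22.03 zax [ 0.001 -0.001 -1.   ] F [ 0.6 -0.3 -3.4] gw 0.0117 q [-0.45  0.56  1.35 -0.    1.22 -0.83]
8 x row [[0.03, -0.097, -0.001], [0.0001, 0.0, -0.0498]] | mm 30.6 deg 9.0
t 20.75 p [ 0.6508 -0.2187  0.0443] yaw 22.03 zax [ 0.001 -0.001 -1.   ] F [ 0.6 -0.3 -3.4] gw 0.0117 q [-0.45  0.56  1.35 -0.    1.22 -0.83]
8 x row [[0.013, -0.071, -0.001], [0.0001, 0.0, -0.0498]] | mm 21.7 deg 9.0
wrist [515, 60, 109, 97, 3747] [ 0.745  -0.0786  0.05  ] box ctr [ 0.7452 -0.0804] ang -16.4 [0.023 0.067]
wrist [291, 187, 87, 111, 6569] [ 0.6501 -0.1897  0.05  ] box ctr [ 0.6521 -0.1997] ang 110.9 [0.068 0.05 ]
wrist [308, 313, 26, 20, 410] [ 0.6645 -0.2513  0.05  ] box ctr [ 0.664  -0.2506] ang 22.1 [0.013 0.016]
wrist [284, 317, 10, 71, 446] [ 0.652  -0.2782  0.05  ] box ctr [ 0.6523 -0.2787] ang 108.5 [0.051 0.005]
wrist [349, 319, 8, 68, 365] [ 0.6926 -0.2645  0.05  ] box ctr [ 0.6917 -0.2631] ang -66.5 [0.004 0.049]
wrist [377, 403, 26, 11, 159] [ 0.7324 -0.2902  0.05  ] box ctr [ 0.7312 -0.2895] ang 1.3 [0.007 0.019]
scene [216, 179, 42, 26, 506] [ 0.6607 -0.2034  0.05  ] box ctr [ 0.6589 -0.2117] ang 112.1 [0.058 0.112]
scene [382, 311, 21, 51, 402] [0.6256 0.3165 0.05  ] box ctr [0.6246 0.3158] ang -147.7 [0.114 0.017]
side [299, 181, 26, 26, 332] [ 0.6519 -0.1934  0.05  ] box ctr [ 0.6535 -0.2057] ang 111.0 [0.062 0.132]
side [255, 221, 24, 17, 250] [ 0.7535 -0.0301  0.05  ] box ctr [ 0.7537 -0.0301] ang 159.3 [0.042 0.075]
side [248, 254, 18, 20, 262] [0.7575 0.1047 0.05  ] box ctr [0.7575 0.103 ] ang 114.0 [0.055 0.056]
side [282, 322, 44, 34, 728] [0.6136 0.3293 0.05  ] box ctr [0.6122 0.3313] ang -148.6 [0.11  0.055]
```

Emit:
{"name": "drive_tool", "arguments": {
  "commands": [
    [[0.03,-0.097,-0.001],[0,0,-0.05]],
    [[0.03,-0.097,-0.001],[0,0,-0.05]],
    [[0.03,-0.097,-0.001],[0,0,-0.05]],
    [[0.03,-0.097,-0.001],[0,0,-0.05]],
    [[0.03,-0.097,-0.001],[0,0,-0.05]],
    [[0.03,-0.097,-0.001],[0,0,-0.05]],
    [[0.03,-0.097,-0.001],[0,0,-0.05]],
    [[0.03,-0.097,-0.001],[0,0,-0.05]],
    [[0,0,0],[0,0,0]],
    [[0,0,0],[0,0,0]]
  ]
}}

```text
t: 22.15
ee_pos: [0.5035, -0.0308, 0.0401]
tcp_rot: [-0.005, 0.667, 0.745, -0.002]
contact_force: [0.2, -0.6, -3.1]
grip_width: 0.0116
```

```bash
python3 - <<'E'
from h import *
rows(D([.517,-.0334,.008],93.7),1)
locks(['wrist','scene','side'],.055)
c=cam('wrist'); s=cam('scene'); 
im=np.hstack([cv2.resize(c['pixels'][:,:,::-1],(400,300)),cv2.resize(s['pixels'][150:300,200:400,::-1],(400,300),interpolation=cv2.INTER_CUBIC)])
cv2.imwrite('pics/c5.png',im)
E
```

```text
t 22.15 p [ 0.5035 -0.0308  0.0401] yaw 96.31 zax [-0.01   0.003 -1.   ] F [ 0.2 -0.6 -3.1] gw 0.0116 q [-0.23  0.23  1.83  0.    1.09 -1.92]
1 x row [[-0.014, 0.045, 0.107], [-0.003, -0.0014, 0.0145]] | mm 35.0 deg 2.7
wrist [291, 186, 87, 112, 6597] [ 0.4742 -0.0235  0.055 ] box ctr [ 0.4835 -0.0248] ang -175.9 [0.065 0.048]
wrist [307, 313, 27, 21, 450] [ 0.5344 -0.0263  0.055 ] box ctr [ 0.5338 -0.0268] ang 96.2 [0.016 0.013]
wrist [284, 318, 10, 69, 421] [ 0.554  -0.0448  0.055 ] box ctr [ 0.5559 -0.0448] ang -178.8 [0.047 0.005]
wrist [348, 319, 9, 68, 371] [ 0.5531 -0.004   0.055 ] box ctr [ 0.552  -0.0045] ang 8.7 [0.005 0.046]
wrist [71, 404, 400, 14, 3470] [ 0.5976 -0.0298  0.055 ] box ctr [ 0.5984 -0.0515] ang 96.1 [0.257 0.01 ]
scene [312, 190, 42, 35, 529] [ 0.5151 -0.0101  0.055 ] box ctr [ 0.5071 -0.016 ] ang -172.9 [0.112 0.057]
scene [382, 311, 21, 51, 401] [0.6277 0.3179 0.055 ] box ctr [0.6266 0.3173] ang -147.7 [0.113 0.018]
side [255, 221, 24, 17, 252] [ 0.7525 -0.024   0.055 ] box ctr [ 0.7526 -0.0242] ang 159.3 [0.042 0.074]
side [343, 232, 39, 18, 568] [ 0.5    -0.0018  0.055 ] box ctr [ 0.5001 -0.007 ] ang -173.4 [0.1   0.068]
side [248, 254, 18, 20, 260] [0.7562 0.11   0.055 ] box ctr [0.7563 0.1083] ang 114.0 [0.054 0.056]
side [282, 322, 44, 34, 725] [0.613  0.3333 0.055 ] box ctr [0.6114 0.3355] ang -148.2 [0.109 0.055]
```

View pics/c5.png

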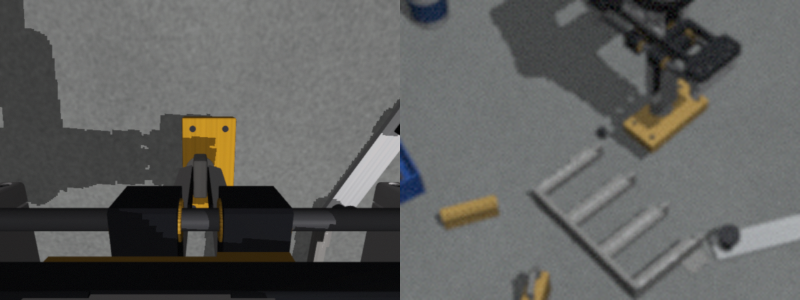

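Picture 13 shows the lock held flat by its knob in front of the right bay. The free bolt, holder and swung strap are all clear. Next I'll check the bay positions with an edge profile in an earlier frame.

```bash
python3 - <<'E'
from h import *
import pickle
mid=np.array([.5786,.0376]);a=np.radians(3.7);X=np.array([np.cos(a),np.sin(a)]);Y=np.array([-np.sin(a),np.cos(a)])
for f in ['wrist1','wrist0']:
    c=pickle.load(open(f+'.pkl','rb')); g=cv2.cvtColor(c['pixels'],cv2.COLOR_RGB2GRAY).astype(np.float32)
    V=np.arange(-.105,.106,.001); prof=[]
    for u in np.arange(.03,.07,.004):
        q=np.array([px(c,[*(mid+u*X+v*Y),.024]) for v in V],np.float32)
        prof.append(cv2.remap(g,q[:,:1],q[:,1:],cv2.INTER_LINEAR)[:,0])
    p=np.mean(prof,0); d=np.diff(p)
    print(f,[(round((V[i]+.0005)*1e3),int(d[i])) for i in range(len(d)) if abs(d[i])>9])
E
```

```text
wrist1 [(-102, -9), (-102, -16), (-100, -11), (-90, 15), (-89, 27), (-88, 27), (-87, 9), (-52, -14), (-51, -15), (-38, 12), (-37, 23), (-36, 25), (-35, 10), (4, -15), (5, -15), (21, 11), (22, 28), (23, 29), (24, 10), (42, -9), (60, -14), (61, -16), (62, -9), (80, 11), (81, 32), (82, 29), (93, -18), (94, -16)]
wrist0 [(-95, -12), (-94, -15), (-93, -9), (-90, 14), (-89, 27), (-88, 22), (-77, -14), (-46, -12), (-45, -17), (-44, -9), (-38, 13), (-37, 26), (-36, 20), (-30, 13), (-18, -9), (9, -16), (10, -17), (21, 13), (22, 29), (23, 20), (64, -14), (65, -14), (66, -9), (80, 12), (81, 32), (82, 20), (88, 10), (93, -19), (94, -13)]
```

Emit:
{"name": "drive_tool", "arguments": {
  "commands": [
    [[-0.001,0.035,0.03],[-0.003,-0.0014,0.0145]],
    [[0,0,0.03],[0,0,0]],
    [[0,0,0],[0,0,0]],
    [[0,0,0],[0,0,0]]
  ]
}}

```text
t: 22.9
ee_pos: [0.5148, -0.0309, 0.0212]
tcp_rot: [-0.0, 0.684, 0.729, -0.0]
contact_force: [0.5, 0.6, -4.5]
grip_width: 0.0121
```

```bash
cat >> h.py <<'E'
def kn(u,v): # knob target; u into bay, v lateral of knob from holder middle
    a=np.radians(3.7);return np.array([.5784,.0401])+u*np.array([np.cos(a),np.sin(a)])+v*np.array([-np.sin(a),np.cos(a)])
def hol():
    s,M=st(); a=np.radians(3.7);d=s['ee_pos'][:2]-[.5784,.0401]
    print('u %.4f v %.4f'%(d@[np.cos(a),np.sin(a)],d@[-np.sin(a),np.cos(a)]))
E
python3 - <<'E'
from h import *
hol(); rows(D([*kn(-.065,-.067),.0065],93.7),1)
E
```

```text
t 22.90 p [ 0.5148 -0.0309  0.0212] yaw 93.64 zax [-0.001 -0.    -1.   ] F [ 0.5  0.6 -4.5] gw 0.0121 q [-0.23  0.28  1.82 -0.    1.04 -1.86]
u -0.0681 v -0.0668
t 22.90 p [ 0.5148 -0.0309  0.0212] yaw 93.64 zax [-0.001 -0.    -1.   ] F [ 0.5  0.6 -4.5] gw 0.0121 q [-0.23  0.28  1.82 -0.    1.04 -1.86]
1 x row [[-0.001, 0.01, 0.049], [-0.0004, -0.0, -0.0003]] | mm 15.0 deg 0.1
```

Emit:
{"name": "drive_tool", "arguments": {
  "commands": [
    [[0,0.002,0.02],[0,0,0]],
    [[0,0.002,0.018],[0,0,0]],
    [[0,0,0.007],[0,0,0]],
    [[0,0,0],[0,0,0]],
    [[0,0.03,0],[0,0,0]],
    [[0,0.03,0],[0,0,0]],
    [[0,0.03,0],[0,0,0]],
    [[0,0.02,0],[0,0,0]],
    [[0,0,0],[0,0,0]]
  ]
}}

```text
t: 24.02
ee_pos: [0.5515, -0.0289, 0.0079]
tcp_rot: [0.0, 0.684, 0.729, -0.0]
contact_force: [0.7, 0.2, -3.1]
grip_width: 0.0116
```

```bash
python3 - <<'E'
from h import *
hol(); rows(D([*kn(.049,-.067),.0062],93.7),1)
E
```

```text
t 24.02 p [ 0.5515 -0.0289  0.0079] yaw 93.68 zax [-0.    -0.001 -1.   ] F [ 0.7  0.2 -3.1] gw 0.0116 q [-0.21  0.37  1.74 -0.    1.04 -1.84]
u -0.0313 v -0.0671
t 24.02 p [ 0.5515 -0.0289  0.0079] yaw 93.68 zax [-0.    -0.001 -1.   ] F [ 0.7  0.2 -3.1] gw 0.0116 q [-0.21  0.37  1.74 -0.    1.04 -1.84]
1 x row [[0.0, 0.268, 0.006], [-0.0001, 0.0002, -0.0001]] | mm 80.3 deg 0.0
```

Emit:
{"name": "drive_tool", "arguments": {
  "commands": [
    [[0,0,0.007],[0,0,0]],
    [[0,0,0],[0,0,0]],
    [[0,0.03,0],[0,0,0]],
    [[0,0.03,0],[0,0,0]],
    [[0,0,0],[0,0,0]]
  ]
}}

```text
t: 24.65
ee_pos: [0.5708, -0.0278, 0.0078]
tcp_rot: [-0.0, 0.684, 0.729, -0.001]
contact_force: [1.2, -0.5, -1.8]
grip_width: 0.0117
```

```bash
python3 - <<'E'
from h import *
hol(); rows(D([*kn(.049,-.067),.0062],93.7),1)
E
```

```text
t 24.65 p [ 0.5708 -0.0278  0.0078] yaw 93.68 zax [-0.001 -0.001 -1.   ] F [ 1.2 -0.5 -1.8] gw 0.0117 q [-0.2   0.4   1.69 -0.    1.06 -1.83]
u -0.0120 v -0.0672
t 24.65 p [ 0.5708 -0.0278  0.0078] yaw 93.68 zax [-0.001 -0.001 -1.   ] F [ 1.2 -0.5 -1.8] gw 0.0117 q [-0.2   0.4   1.69 -0.    1.06 -1.83]
1 x row [[0.001, 0.203, 0.005], [-0.0002, 0.0002, -0.0001]] | mm 61.0 deg 0.1
```

Emit:
{"name": "drive_tool", "arguments": {
  "commands": [
    [[0,0.03,0.001],[0,0,0]],
    [[0,0.03,0.001],[0,0,0]],
    [[0,0.03,0.001],[0,0,0]],
    [[0,0.03,0],[0,0,0]],
    [[0,0.03,0],[0,0,0]],
    [[0,0.02,0],[0,0,0]],
    [[0,0,0],[0,0,0]]
  ]
}}

```text
t: 25.52
ee_pos: [0.6194, -0.0246, 0.0081]
tcp_rot: [-0.004, 0.684, 0.73, -0.005]
contact_force: [-2.9, -0.5, 1.3]
grip_width: 0.0113
```

Emit:
{"name": "drive_tool", "arguments": {
  "commands": [
    [[0,0.02,0],[0,0,0]],
    [[0,0.01,0],[0,0,0]]
  ]
}}

```text
t: 25.78
ee_pos: [0.627, -0.0241, 0.0082]
tcp_rot: [-0.006, 0.683, 0.73, -0.006]
contact_force: [-5.1, -0.7, 4.7]
grip_width: 0.0115
```

```bash
python3 - <<'E'
from h import *
hol()
E
```

```text
t 25.77 p [ 0.627  -0.0241  0.0082] yaw 93.77 zax [-0.017 -0.001 -1.   ] F [-5.1 -0.7  4.7] gw 0.0115 q [-0.17  0.51  1.52 -0.    1.13 -1.81]
u 0.0443 v -0.0672
```

Emit:
{"name": "drive_tool", "arguments": {
  "commands": [
    [[0,0.015,0],[-0.002,0,0]],
    [[0,0.012,0],[-0.002,0,0]],
    [[0,0.01,0],[0,0,0]]
  ]
}}

```text
t: 26.15
ee_pos: [0.6326, -0.0236, 0.0078]
tcp_rot: [-0.006, 0.683, 0.73, -0.006]
contact_force: [-13.6, -1.7, 12.3]
grip_width: 0.0114
```

```bash
python3 - <<'E'
from h import *
hol(); rows(D([*kn(.05,-.067),.0062],93.7),1)
E
```

```text
t 26.15 p [ 0.6326 -0.0236  0.0078] yaw 93.81 zax [-0.017 -0.001 -1.   ] F [-13.6  -1.7  12.3] gw 0.0114 q [-0.17  0.52  1.51 -0.    1.13 -1.81]
u 0.0500 v -0.0671
t 26.15 p [ 0.6326 -0.0236  0.0078] yaw 93.81 zax [-0.017 -0.001 -1.   ] F [-13.6  -1.7  12.3] gw 0.0114 q [-0.17  0.52  1.51 -0.    1.13 -1.81]
1 x row [[0.0, 0.0, 0.005], [-0.0053, -0.0, 0.0006]] | mm 1.6 deg 1.0
```

Emit:
{"name": "drive_tool", "arguments": {
  "commands": [
    [[0,0.012,0],[0,0,0]],
    [[0,0.012,0],[0,0,0]]
  ]
}}

```text
t: 26.4
ee_pos: [0.6325, -0.0236, 0.0078]
tcp_rot: [-0.011, 0.683, 0.73, -0.012]
contact_force: [-11.6, -1.1, 9.5]
grip_width: 0.0116
```

Emit:
{"name": "drive_tool", "arguments": {
  "commands": [
    [[0,0,0],[0,0,0]],
    [[0,0,0],[0,0,0]],
    [[0,0,0],[0,0,0]],
    [[0,0,-0.06],[0,0,0]],
    [[0,0,-0.12],[0,0,0]],
    [[0,0,-0.18],[0,0,0]],
    [[0,0,-0.1],[0,0,0]],
    [[0,0,0],[0,0,0]]
  ],
  "jaw": -0.6
}}

```text
t: 27.4
ee_pos: [0.6418, -0.0234, 0.1548]
tcp_rot: [-0.006, 0.683, 0.73, -0.007]
contact_force: [0.4, 1.2, -0.3]
grip_width: 0.0188
```

```bash
python3 - <<'E'
from h import *
hol(); locks(['wrist','scene','side'],.018); print(kn(.05,-.059))
rows(D([.53,.13,.16],121),7)
E
```

```text
t 27.40 p [ 0.6418 -0.0234  0.1548] yaw 93.82 zax [-0.019 -0.002 -1.   ] F [ 0.4  1.2 -0.3] gw 0.0188 q [-0.17  0.38  1.37 -0.01  1.4  -1.8 ]
u 0.0592 v -0.0675
wrist [304, 169, 50, 98, 3194] [ 0.627  -0.0151  0.018 ] box ctr [ 0.6316 -0.0148] ang 5.0 [0.049 0.1  ]
wrist [611, 178, 29, 10, 193] [0.5751 0.2807 0.018 ] box ctr [0.5746 0.2777] ang 90.1 [0.009 0.028]
scene [274, 226, 39, 29, 313] [ 0.6315 -0.0165  0.018 ] box ctr [ 0.6295 -0.0171] ang -176.0 [0.096 0.041]
scene [382, 311, 21, 51, 402] [0.6127 0.3087 0.018 ] box ctr [0.6118 0.308 ] ang -147.4 [0.118 0.018]
side [294, 239, 38, 12, 259] [ 0.6299 -0.0193  0.018 ] box ctr [ 0.6305 -0.0189] ang -176.6 [0.041 0.1  ]
side [283, 322, 43, 34, 725] [0.6164 0.3021 0.018 ] box ctr [0.6151 0.3045] ang -148.2 [0.113 0.057]
[ 0.63210319 -0.01555041]
t 27.55 p [ 0.6382 -0.0229  0.1492] yaw 93.81 zax [-0.029 -0.001 -1.   ] F [ 0.  -0.1 -0.6] gw 0.0188 q [-0.17  0.39  1.38 -0.01  1.4  -1.8 ]
7 x row [[0.085, -0.031, -0.004], [-0.0013, -0.0004, -0.0216]] | mm 27.0 deg 3.9
```

```bash
python3 - <<'E'
from h import *
rows(D([.592,.355,.18],31.5),9)
E
```

```text
t 27.55 p [ 0.6382 -0.0229  0.1492] yaw 93.81 zax [-0.029 -0.001 -1.   ] F [ 0.  -0.1 -0.6] gw 0.0188 q [-0.17  0.39  1.38 -0.01  1.4  -1.8 ]
9 x row [[0.127, -0.076, -0.01], [-0.0009, 0.0005, 0.0385]] | mm 44.6 deg 6.9
```

Emit:
{"name": "drive_tool", "arguments": {
  "commands": [
    [[0,0,-0.1],[0,0,0]],
    [[0.127,-0.076,0],[-0.001,0,0.0385]],
    [[0.127,-0.076,0],[-0.001,0,0.0385]],
    [[0.127,-0.076,0],[-0.001,0,0.0385]],
    [[0.127,-0.076,0],[-0.001,0,0.0385]],
    [[0.127,-0.076,0],[-0.001,0,0.0385]],
    [[0.127,-0.076,0],[-0.001,0,0.0385]],
    [[0.127,-0.076,0],[-0.001,0,0.0385]],
    [[0.127,-0.076,0],[-0.001,0,0.0385]],
    [[0.11,-0.07,0],[0,0,0.0385]]
  ],
  "jaw": 0.28
}}

```text
t: 28.8
ee_pos: [0.5788, 0.3554, 0.1519]
tcp_rot: [0.002, 0.968, 0.25, -0.027]
contact_force: [0.3, -0.6, 0.2]
grip_width: 0.06
```

Emit:
{"name": "drive_tool", "arguments": {
  "commands": [
    [[0,0,0],[0,0,0]],
    [[0,0,0],[0,0,0]]
  ]
}}

```text
t: 29.05
ee_pos: [0.5759, 0.356, 0.1459]
tcp_rot: [0.003, 0.967, 0.252, -0.031]
contact_force: [-0.1, -0.7, 1.2]
grip_width: 0.0602
```

```bash
python3 - <<'E'
from h import *
rows(D([.592,.355,.18],31.5),1)
locks(['wrist'],.05); locks(['wrist'],.025)
c=cam('wrist'); save(c,'w6.png')
E
```

```text
t 29.05 p [0.5759 0.356  0.1459] yaw 29.28 zax [-0.059 -0.021 -0.998] F [-0.1 -0.7  1.2] gw 0.0602 q [ 0.42  0.49  1.24  0.01  1.47 -0.09]
1 x row [[0.038, 0.028, -0.116], [-0.0037, 0.0197, -0.0124]] | mm 37.7 deg 4.3
wrist [288, 272, 90, 35, 2535] [0.606  0.3128 0.05  ] box ctr [0.6055 0.3142] ang 31.3 [0.083 0.033]
wrist [163, 318, 28, 70, 702] [0.5008 0.172  0.05  ] box ctr [0.502 0.173] ang 104.5 [0.082 0.022]
wrist [459, 319, 18, 68, 562] [0.7526 0.3216 0.05  ] box ctr [0.7493 0.3238] ang -55.0 [0.015 0.071]
wrist [289, 272, 90, 35, 2544] [0.6102 0.3035 0.025 ] box ctr [0.6102 0.3055] ang 31.6 [0.09  0.036]
wrist [164, 318, 27, 70, 692] [0.4958 0.1517 0.025 ] box ctr [0.4972 0.1524] ang 104.6 [0.089 0.024]
```

View pics/w6.png

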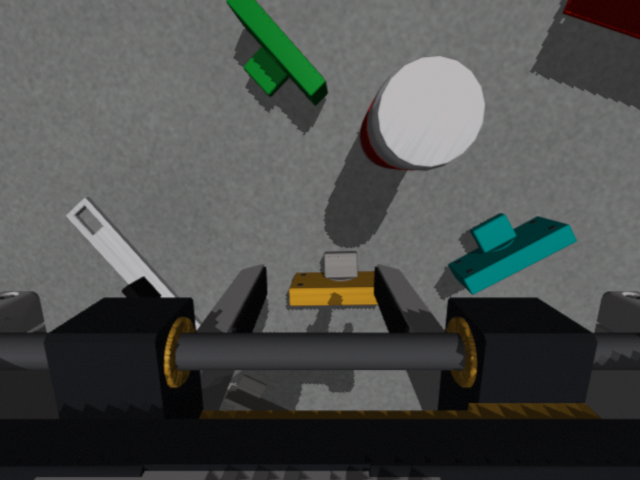

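```bash
python3 - <<'E'
from h import *
s,M=st();c=cam('wrist')
a=np.radians(31.4);ex=np.array([np.cos(a),np.sin(a)]);n=np.array([-np.sin(a),np.cos(a)])
L=at(c,290,297,.05)[:2]; F=at(c,300,289,.05)[:2]; B=at(c,330,305,.05)[:2]; K=at(c,341,278,.023)[:2]
print('left end',L,'front edge n',F@n,'back edge n',B@n,'knob x',K@ex,'from left end',L@ex+.05)
ctr=ex*((K@ex+L@ex+.05)/2)+n*((F@n+B@n)/2); print('ctr',ctr)
S=ctr+.05*n; print('start',S); rows(D([*S,.10],31.4),2); rows(D([*S,.010],31.4),3)
for p in [(435,110)]: print('spray top',at(c,*p,.16))
E
```

```text
t 29.20 p [0.5766 0.3556 0.1474] yaw 29.18 zax [-0.057 -0.02  -0.998] F [ 0.2  0.5 -1.3] gw 0.0601 q [ 0.42  0.49  1.24  0.01  1.47 -0.09]
left end [0.57588485 0.28592219] front edge n -0.04801736256154555 back edge n -0.0646499933002372 knob x 0.6895124779092893 from left end 0.6905151909100246
ctr [0.61831225 0.3114202 ]
start [0.59226177 0.35409774]
t 29.25 p [0.577  0.3558 0.148 ] yaw 29.17 zax [-0.056 -0.019 -0.998] F [0.1 0.1 0.2] gw 0.0600 q [ 0.42  0.49  1.23  0.01  1.47 -0.09]
2 x row [[0.024, 0.016, 0.079], [-0.0019, 0.0093, -0.0063]] | mm 25.2 deg 2.0
t 29.25 p [0.577  0.3558 0.148 ] yaw 29.17 zax [-0.056 -0.019 -0.998] F [0.1 0.1 0.2] gw 0.0600 q [ 0.42  0.49  1.23  0.01  1.47 -0.09]
3 x row [[0.02, 0.011, 0.153], [-0.0012, 0.0062, -0.0042]] | mm 46.3 deg 1.4
spray top [0.58517124 0.4656598  0.16      ]
```

Emit:
{"name": "drive_tool", "arguments": {
  "commands": [
    [[0.024,0.012,0.06],[-0.002,0.0093,-0.006]],
    [[0.02,0.012,0.06],[-0.002,0.0093,-0.006]],
    [[0,0,0],[0,0,0]],
    [[0,0,0],[0,0,0]]
  ]
}}

```text
t: 29.75
ee_pos: [0.5928, 0.3527, 0.1145]
tcp_rot: [0.0, 0.963, 0.269, 0.003]
contact_force: [-0.2, 0.3, 0.4]
grip_width: 0.0604
```

```bash
python3 - <<'E'
from h import *
rows(D([.5923,.3541,.012],31.4),3)
E
```

```text
t 29.75 p [0.5928 0.3527 0.1145] yaw 31.16 zax [ 0.006  0.001 -1.   ] F [-0.2  0.3  0.4] gw 0.0604 q [ 0.41  0.49  1.3  -0.    1.34 -0.13]
3 x row [[-0.0, -0.002, 0.114], [0.0002, -0.0006, -0.0004]] | mm 34.2 deg 0.1
```

Emit:
{"name": "drive_tool", "arguments": {
  "commands": [
    [[0,-0.002,0.11],[0,0,0]],
    [[0,0,0.11],[0,0,0]],
    [[0,0,0.09],[0,0,0]],
    [[0,0,0],[0,0,0]],
    [[0,0,0],[0,0,0]]
  ]
}}

```text
t: 30.38
ee_pos: [0.5992, 0.3554, 0.0283]
tcp_rot: [-0.001, 0.963, 0.268, 0.009]
contact_force: [0.9, -0.1, 0.8]
grip_width: 0.0604
```

```bash
python3 - <<'E'
from h import *
rows(D([.5923,.3541,.014],31.4),1); locks(['scene','side'],.05)
E
```

```text
t 30.38 p [0.5992 0.3554 0.0283] yaw 31.06 zax [ 0.018  0.007 -1.   ] F [ 0.9 -0.1  0.8] gw 0.0604 q [ 0.41  0.59  1.35 -0.    1.18 -0.13]
1 x row [[-0.023, -0.008, 0.047], [0.0011, -0.0059, -0.0019]] | mm 15.9 deg 1.1
scene [274, 226, 39, 29, 309] [0.6431 0.0021 0.05  ] box ctr [0.6413 0.0018] ang -175.5 [0.092 0.04 ]
scene [382, 311, 20, 51, 369] [0.6254 0.3168 0.05  ] box ctr [0.6242 0.3164] ang -148.4 [0.114 0.016]
side [255, 221, 24, 17, 255] [ 0.7534 -0.0297  0.05  ] box ctr [ 0.7537 -0.0301] ang 159.3 [0.042 0.075]
side [248, 254, 18, 20, 262] [0.7575 0.1047 0.05  ] box ctr [0.7575 0.103 ] ang 114.0 [0.055 0.056]
side [300, 322, 22, 23, 321] [0.5977 0.3166 0.05  ] box ctr [0.6005 0.3147] ang 97.6 [0.05 0.06]
```

Not disturbed. Correct the pose, then push.

Emit:
{"name": "drive_tool", "arguments": {
  "commands": [
    [[-0.02,-0.005,0.03],[0.001,-0.005,-0.002]],
    [[0,0,0.012],[0,0,0]],
    [[0,0,0],[0,0,0]],
    [[0,0.03,0],[0,0,0]],
    [[0,0.03,0],[0,0,0]],
    [[0,0.03,0],[0,0,0]],
    [[0,0.03,0],[0,0,0]],
    [[0,0.03,0],[0,0,0]],
    [[0,0,0],[0,0,0]]
  ]
}}

```text
t: 31.6
ee_pos: [0.6204, 0.3123, 0.0178]
tcp_rot: [-0.0, 0.963, 0.271, 0.003]
contact_force: [0.1, -1.0, 0.0]
grip_width: 0.0598
```

```bash
python3 - <<'E'
from h import *
s,M=st(); a=np.radians(31.4);n=np.array([-np.sin(a),np.cos(a)]);ex=np.array([np.cos(a),np.sin(a)])
d=s['ee_pos'][:2]-[.6183,.3114]; print('n',d@n,'x',d@ex); locks(['scene','side','wrist'],.018)
E
```

```text
t 31.60 p [0.6204 0.3123 0.0178] yaw 31.39 zax [ 0.006  0.002 -1.   ] F [ 0.1 -1.   0. ] gw 0.0598 q [ 0.34  0.6   1.35  0.    1.18 -0.21]
n -0.00033536065249394287 x 0.00229405852280257
scene [274, 226, 39, 29, 315] [ 0.6305 -0.0166  0.018 ] box ctr [ 0.6295 -0.0171] ang -176.0 [0.096 0.041]
scene [364, 309, 23, 50, 328] [0.6435 0.2895 0.018 ] box ctr [0.6284 0.288 ] ang -146.2 [0.11  0.047]
side [274, 316, 48, 34, 525] [0.6303 0.2941 0.018 ] box ctr [0.6315 0.2887] ang -147.8 [0.109 0.065]
wrist [253, 274, 136, 59, 4645] [0.6327 0.2952 0.018 ] box ctr [0.6328 0.2928] ang 31.3 [0.085 0.04 ]
wrist [163, 317, 31, 71, 968] [0.568  0.2115 0.018 ] box ctr [0.5693 0.2126] ang 109.6 [0.054 0.017]
wrist [459, 318, 19, 69, 571] [0.7385 0.3119 0.018 ] box ctr [0.7362 0.314 ] ang -52.4 [0.012 0.051]
```

Emit:
{"name": "drive_tool", "arguments": {
  "commands": [
    [[0,0.03,0],[0,0,0]],
    [[0,0.03,0],[0,0,0]],
    [[0,0.02,0],[0,0,0]],
    [[0,0,0],[0,0,0]],
    [[0,0,-0.1],[0,0,0]],
    [[0,0,-0.15],[0,0,0]],
    [[0,0,0],[0,0,0]]
  ]
}}

```text
t: 32.62
ee_pos: [0.6318, 0.2914, 0.0934]
tcp_rot: [-0.001, 0.962, 0.271, 0.002]
contact_force: [0.4, 0.6, -0.1]
grip_width: 0.0604
```

```bash
python3 - <<'E'
from h import *
st(); locks(['scene','side','wrist'],.018); c=cam('wrist'); cv2.imwrite('pics/w7.png',c['pixels'][:,:,::-1])
np.save('w7.npy',c['TT'])
E
```

```text
t 32.62 p [0.6318 0.2914 0.0934] yaw 31.49 zax [ 0.003  0.002 -1.   ] F [ 0.4  0.6 -0.1] gw 0.0604 q [ 0.31  0.53  1.3   0.    1.31 -0.24]
scene [274, 227, 39, 29, 299] [ 0.6312 -0.0164  0.018 ] box ctr [ 0.629  -0.0203] ang -179.6 [0.097 0.042]
scene [358, 326, 28, 33, 500] [0.6596 0.2942 0.018 ] box ctr [0.6527 0.2926] ang -148.5 [0.065 0.049]
side [274, 317, 48, 33, 714] [0.6324 0.2923 0.018 ] box ctr [0.6316 0.2893] ang -148.2 [0.109 0.064]
wrist [262, 222, 120, 60, 5732] [0.633  0.2831 0.018 ] box ctr [0.6334 0.2831] ang 31.6 [0.098 0.051]
wrist [163, 317, 29, 71, 833] [0.5693 0.1319 0.018 ] box ctr [0.5708 0.1335] ang 110.5 [0.072 0.021]
```

Emit:
{"name": "drive_tool", "arguments": {
  "commands": [
    [[0,0,0],[0,0,0.055]],
    [[0,0,0],[0,0,0.055]],
    [[0,0,0],[0,0,0.055]],
    [[0,0,0],[0,0,0.055]],
    [[0,0,0],[0,0,0.055]],
    [[0,0,0],[0,0,0.055]],
    [[0,0,0],[0,0,0.055]],
    [[0,0,0],[0,0,0.055]],
    [[0,0,0],[0,0,0.055]],
    [[0,0,0],[0,0,0]]
  ],
  "jaw": -0.3
}}

```text
t: 34.08
ee_pos: [0.6117, 0.2854, 0.0622]
tcp_rot: [0.017, 0.864, -0.503, -0.017]
contact_force: [-0.5, 0.3, -0.5]
grip_width: 0.0331
```

```bash
python3 - <<'E'
from h import *
locks(['wrist'],.018); rows(D([.6292,.2899,.007],-58.4),1)
E
```

```text
wrist [305, 153, 71, 133, 6941] [0.6415 0.2853 0.018 ] box ctr [0.6352 0.2818] ang -146.2 [0.049 0.099]
wrist [391, 318, 19, 69, 630] [0.5679 0.1836 0.018 ] box ctr [0.5645 0.1816] ang -138.6 [0.012 0.066]
wrist [231, 328, 10, 59, 332] [0.4896 0.2997 0.018 ] box ctr [0.4905 0.3   ] ang -153.3 [0.007 0.056]
t 34.12 p [0.6115 0.2854 0.062 ] yaw -60.43 zax [-0.046 -0.013 -0.999] F [ 0.5 -0.2 -0.4] gw 0.0328 q [0.31 0.56 1.33 0.   1.31 1.36]
1 x row [[0.018, -0.067, 0.18], [0.0149, 0.0038, -0.0112]] | mm 58.0 deg 3.4
```

Emit:
{"name": "drive_tool", "arguments": {
  "commands": [
    [[0.018,-0.067,0.02],[0.0149,0.0038,-0.0112]],
    [[0,0,0],[0,0,0]],
    [[0,0,0],[0,0,0]]
  ]
}}

```text
t: 34.5
ee_pos: [0.6299, 0.2902, 0.0529]
tcp_rot: [0.001, 0.874, -0.485, -0.001]
contact_force: [0.2, -0.6, -0.2]
grip_width: 0.0332
```

```bash
python3 - <<'E'
from h import *
locks(['wrist'],.018); rows(D([.6292,.2899,.007],-58.4),1)
c=cam('wrist'); m=brass(c); cv2.imwrite('pics/w8.png',c['pixels'][:,:,::-1])
s,M=st(); print(px(c,[.6292,.2899,.044]))
g=c['pixels'][215:265,290:380]; hsv=cv2.cvtColor(g,cv2.COLOR_RGB2HSV)
k=(hsv[:,:,1]<60)&(hsv[:,:,2]>90); ys,xs=np.nonzero(k); print('knob px',xs.mean()+290,ys.mean()+215,len(xs),at(c,xs.mean()+290,ys.mean()+215,.044))
E
```

```text
wrist [300, 182, 71, 133, 6675] [0.6419 0.2869 0.018 ] box ctr [0.6359 0.282 ] ang 31.2 [0.1   0.049]
wrist [390, 318, 20, 69, 722] [0.5944 0.1928 0.018 ] box ctr [0.5931 0.1934] ang -140.7 [0.013 0.061]
wrist [231, 328, 10, 59, 323] [0.519  0.3013 0.018 ] box ctr [0.5202 0.3018] ang -150.2 [0.007 0.052]
t 34.55 p [0.6298 0.2901 0.0528] yaw -58.04 zax [-0.004 -0.001 -1.   ] F [ 0.4 -0.3  0.2] gw 0.0325 q [0.31 0.57 1.32 0.   1.25 1.32]
1 x row [[-0.0, 0.002, 0.153], [0.0012, 0.0004, 0.002]] | mm 45.8 deg 0.4
t 34.60 p [0.63   0.2902 0.053 ] yaw -58.05 zax [-0.003 -0.001 -1.   ] F [ 0.3 -0.6  0.1] gw 0.0329 q [0.31 0.57 1.32 0.   1.25 1.32]
(np.float64(321.022609662923), np.float64(263.81667710855584))
knob px 315.7416860015468 245.5754060324826 1293 [0.63787602 0.29936371 0.044     ]
```

Emit:
{"name": "drive_tool", "arguments": {
  "commands": [
    [[0,0,0.05],[0.001,0,0.002]],
    [[0,0,0.05],[0,0,0]],
    [[0,0,0.035],[0,0,0]],
    [[0,0,0],[0,0,0]]
  ]
}}

```text
t: 35.1
ee_pos: [0.6287, 0.2898, 0.0087]
tcp_rot: [0.001, 0.873, -0.488, -0.001]
contact_force: [-0.4, 0.0, 0.6]
grip_width: 0.0328
```

```bash
python3 - <<'E'
from h import *
rows(D([.6300,.2895,.006],-58.4),1)
E
```

```text
t 35.10 p [0.6287 0.2898 0.0087] yaw -58.42 zax [-0.003  0.    -1.   ] F [-0.4  0.   0.6] gw 0.0328 q [0.31 0.62 1.35 0.   1.18 1.33]
1 x row [[0.003, -0.003, 0.009], [0.0007, 0.0005, -0.0001]] | mm 3.0 deg 0.2
```

Emit:
{"name": "drive_tool", "arguments": {
  "commands": [
    [[0.002,-0.002,0.007],[0.001,0,0]],
    [[0,0,0],[0,0,0]]
  ]
}}

```text
t: 35.35
ee_pos: [0.6299, 0.2897, 0.0066]
tcp_rot: [-0.001, 0.873, -0.488, -0.0]
contact_force: [-0.3, -0.3, 0.5]
grip_width: 0.033
```

Emit:
{"name": "drive_tool", "arguments": {
  "commands": [
    [[0,0,0],[0,0,0]],
    [[0,0,0],[0,0,0]],
    [[0,0,0],[0,0,0]],
    [[0,0,0],[0,0,0]],
    [[0,0,-0.04],[0,0,0]],
    [[0,0,-0.06],[0,0,0]],
    [[0,0,-0.06],[0,0,0]],
    [[0,0,0],[0,0,0]]
  ],
  "jaw": -1,
  "grip_force": 40
}}

```text
t: 36.35
ee_pos: [0.6303, 0.29, 0.0591]
tcp_rot: [-0.002, 0.873, -0.488, 0.0]
contact_force: [0.8, -0.8, -2.1]
grip_width: 0.0122
```

```bash
python3 - <<'E'
from h import *
rows(D([*kn(-.075,.008),.06],-86.3),8)
E
```

```text
t 36.35 p [0.6303 0.29   0.0591] yaw -58.41 zax [ 0.002  0.003 -1.   ] F [ 0.8 -0.8 -2.1] gw 0.0122 q [0.31 0.56 1.33 0.   1.25 1.32]
8 x row [[0.08, 0.085, -0.001], [-0.0001, 0.0001, 0.0194]] | mm 35.0 deg 3.5
```

Emit:
{"name": "drive_tool", "arguments": {
  "commands": [
    [[0.08,0.085,-0.001],[0,0,0.0194]],
    [[0.08,0.085,-0.001],[0,0,0.0194]],
    [[0.08,0.085,-0.001],[0,0,0.0194]],
    [[0.08,0.085,-0.001],[0,0,0.0194]],
    [[0.08,0.085,-0.001],[0,0,0.0194]],
    [[0.08,0.085,-0.001],[0,0,0.0194]],
    [[0.08,0.085,-0.001],[0,0,0.0194]],
    [[0.075,0.08,-0.001],[0,0,0.0194]],
    [[0,0,0],[0,0,0]],
    [[0,0,0],[0,0,0]]
  ]
}}

```text
t: 37.6
ee_pos: [0.4993, 0.0399, 0.062]
tcp_rot: [-0.004, 0.724, -0.69, 0.001]
contact_force: [0.0, -0.1, -2.7]
grip_width: 0.0114
```

```bash
python3 - <<'E'
from h import *
hol(); rows(D([*kn(-.068,.008),.02],-86.3),2); locks(['side'],.055)
E
```

```text
t 37.60 p [0.4993 0.0399 0.062 ] yaw -87.19 zax [ 0.007  0.004 -1.   ] F [ 0.  -0.1 -2.7] gw 0.0114 q [-0.1   0.18  1.84  0.    1.11  1.42]
u -0.0790 v 0.0049
t 37.60 p [0.4993 0.0399 0.062 ] yaw -87.19 zax [ 0.007  0.004 -1.   ] F [ 0.  -0.1 -2.7] gw 0.0114 q [-0.1   0.18  1.84  0.    1.11  1.42]
2 x row [[-0.005, -0.018, 0.07], [-0.0011, 0.0005, -0.0025]] | mm 21.7 deg 0.5
side [255, 221, 24, 17, 252] [ 0.7524 -0.0241  0.055 ] box ctr [ 0.7526 -0.0242] ang 159.3 [0.042 0.074]
side [294, 239, 38, 12, 256] [0.6261 0.0231 0.055 ] box ctr [0.6266 0.0234] ang -176.6 [0.039 0.096]
side [343, 239, 40, 20, 558] [0.4975 0.0277 0.055 ] box ctr [0.4972 0.0235] ang -177.1 [0.07  0.102]
side [248, 254, 18, 20, 260] [0.7562 0.11   0.055 ] box ctr [0.7563 0.1083] ang 114.0 [0.054 0.056]
```

Emit:
{"name": "drive_tool", "arguments": {
  "commands": [
    [[-0.005,-0.016,0.065],[-0.001,0,-0.0025]],
    [[-0.005,-0.015,0.06],[-0.001,0,-0.0025]],
    [[0,0,0],[0,0,0]],
    [[0,0,0],[0,0,0]]
  ]
}}

```text
t: 38.15
ee_pos: [0.5123, 0.0462, 0.025]
tcp_rot: [-0.003, 0.732, -0.682, 0.0]
contact_force: [0.4, -0.7, -2.7]
grip_width: 0.0115
```

```bash
python3 - <<'E'
from h import *
hol(); rows(D([*kn(-.065,.008),.0075],-86.3),1)
E
```

```text
t 38.15 p [0.5123 0.0462 0.025 ] yaw -85.96 zax [ 0.004  0.003 -1.   ] F [ 0.4 -0.7 -2.7] gw 0.0115 q [-0.08  0.27  1.83  0.    1.04  1.42]
u -0.0656 v 0.0103
t 38.15 p [0.5123 0.0462 0.025 ] yaw -85.96 zax [ 0.004  0.003 -1.   ] F [ 0.4 -0.7 -2.7] gw 0.0115 q [-0.08  0.27  1.83  0.    1.04  1.42]
1 x row [[0.008, -0.002, 0.058], [-0.0013, 0.001, 0.0019]] | mm 17.7 deg 0.4
```

Emit:
{"name": "drive_tool", "arguments": {
  "commands": [
    [[0.007,0.005,0.025],[-0.001,0.001,0.0019]],
    [[0,0,0.022],[0,0,0]],
    [[0,0,0.01],[0,0,0]],
    [[0,0,0],[0,0,0]]
  ]
}}

```text
t: 38.65
ee_pos: [0.5118, 0.0439, 0.0081]
tcp_rot: [-0.001, 0.729, -0.684, 0.001]
contact_force: [-0.2, -0.2, -2.3]
grip_width: 0.012
```

```bash
python3 - <<'E'
from h import *
hol(); rows(D([*kn(-.045,.008),.007],-86.3),1)
E
```

```text
t 38.65 p [0.5118 0.0439 0.0081] yaw -86.31 zax [ 0.003 -0.    -1.   ] F [-0.2 -0.2 -2.3] gw 0.0120 q [-0.08  0.29  1.84 -0.    1.01  1.42]
u -0.0662 v 0.0081
t 38.65 p [0.5118 0.0439 0.0081] yaw -86.31 zax [ 0.003 -0.    -1.   ] F [-0.2 -0.2 -2.3] gw 0.0120 q [-0.08  0.29  1.84 -0.    1.01  1.42]
1 x row [[0.0, -0.071, 0.004], [-0.001, -0.0002, -0.0001]] | mm 21.3 deg 0.2
```

Perfectly aligned. I'll slide it in along tool −y.

Emit:
{"name": "drive_tool", "arguments": {
  "commands": [
    [[0,-0.03,0.003],[-0.001,0,0]],
    [[0,-0.03,0.002],[0,0,0]],
    [[0,-0.03,0],[0,0,0]],
    [[0,-0.03,0],[0,0,0]],
    [[0,-0.03,0],[0,0,0]],
    [[0,0,0],[0,0,0]]
  ]
}}

```text
t: 39.4
ee_pos: [0.5591, 0.0467, 0.0079]
tcp_rot: [0.001, 0.729, -0.684, -0.0]
contact_force: [-0.5, 0.0, -1.8]
grip_width: 0.012
```

```bash
python3 - <<'E'
from h import *
hol(); rows(D([*kn(.05,.008),.007],-86.3),1)
E
```

```text
t 39.40 p [0.5591 0.0467 0.0079] yaw -86.31 zax [-0.002 -0.001 -1.   ] F [-0.5  0.  -1.8] gw 0.0120 q [-0.07  0.38  1.71 -0.    1.05  1.44]
u -0.0188 v 0.0078
t 39.40 p [0.5591 0.0467 0.0079] yaw -86.31 zax [-0.002 -0.001 -1.   ] F [-0.5  0.  -1.8] gw 0.0120 q [-0.07  0.38  1.71 -0.    1.05  1.44]
1 x row [[-0.001, -0.229, 0.003], [0.0006, -0.0003, -0.0001]] | mm 68.8 deg 0.1
```

Emit:
{"name": "drive_tool", "arguments": {
  "commands": [
    [[0,-0.03,0.001],[0,0,0]],
    [[0,-0.03,0.001],[0,0,0]],
    [[0,-0.03,0],[0,0,0]],
    [[0,-0.03,0],[0,0,0]],
    [[0,-0.03,0],[0,0,0]],
    [[0,-0.03,0],[0,0,0]],
    [[0,-0.02,0],[0,0,0]],
    [[0,-0.015,0],[0.002,0,0]],
    [[0,-0.012,0],[0,0,0]]
  ]
}}

```text
t: 40.52
ee_pos: [0.6275, 0.051, 0.0079]
tcp_rot: [0.002, 0.73, -0.684, -0.001]
contact_force: [-5.1, -1.4, 4.6]
grip_width: 0.0113
```

```bash
python3 - <<'E'
from h import *
hol(); rows(D([*kn(.05,.008),.007],-86.3),1)
E
```

```text
t 40.52 p [0.6275 0.051  0.0079] yaw -86.26 zax [-0.004 -0.002 -1.   ] F [-5.1 -1.4  4.6] gw 0.0113 q [-0.06  0.5   1.53 -0.    1.11  1.45]
u 0.0497 v 0.0077
t 40.52 p [0.6275 0.051  0.0079] yaw -86.26 zax [-0.004 -0.002 -1.   ] F [-5.1 -1.4  4.6] gw 0.0113 q [-0.06  0.5   1.53 -0.    1.11  1.45]
1 x row [[-0.001, -0.001, 0.003], [0.0011, -0.0005, 0.0002]] | mm 0.9 deg 0.2
```

Emit:
{"name": "drive_tool", "arguments": {
  "commands": [
    [[0,-0.012,0],[0,0,0]],
    [[0,-0.012,0],[0,0,0]],
    [[0,-0.012,0],[0,0,0]]
  ]
}}

```text
t: 40.9
ee_pos: [0.6283, 0.0512, 0.0079]
tcp_rot: [0.01, 0.73, -0.683, -0.009]
contact_force: [-12.2, -1.9, 10.1]
grip_width: 0.0115
```

Emit:
{"name": "drive_tool", "arguments": {
  "commands": [
    [[0,-0.015,0],[0,0,0]],
    [[0,-0.015,0],[0,0,0]]
  ]
}}

```text
t: 41.15
ee_pos: [0.6283, 0.0511, 0.0078]
tcp_rot: [0.018, 0.73, -0.683, -0.015]
contact_force: [-14.0, -1.4, 12.1]
grip_width: 0.0117
```

Emit:
{"name": "drive_tool", "arguments": {
  "commands": [
    [[0,0,0],[0,0,0]],
    [[0,0,0],[0,0,0]],
    [[0,0,0],[0,0,0]],
    [[0,0,-0.06],[0,0,0]],
    [[0,0,-0.12],[0,0,0]],
    [[0,0,-0.18],[0.01,0,0]],
    [[0,0,-0.15],[0.01,0,0]],
    [[0,0,0],[0,0,0]],
    [[0,0,0],[0,0,0]]
  ],
  "jaw": -0.6
}}

```text
t: 42.28
ee_pos: [0.6388, 0.0521, 0.1703]
tcp_rot: [-0.011, 0.73, -0.683, 0.012]
contact_force: [0.3, -0.9, -0.8]
grip_width: 0.0188
```

```bash
python3 - <<'E'
from h import *
st(); locks(['wrist','scene','side'],.018); print(kn(.05,-.059),kn(.05,0))
c=cam('wrist');s=cam('scene')
im=np.hstack([cv2.resize(c['pixels'][:,:,::-1],(400,300)),cv2.resize(s['pixels'][180:330,240:440,::-1],(400,300),interpolation=cv2.INTER_CUBIC)])
cv2.imwrite('pics/c6.png',im)
E
```

```text
t 42.27 p [0.6388 0.0521 0.1703] yaw -86.20 zax [ 0.032 -0.    -0.999] F [ 0.3 -0.9 -0.8] gw 0.0188 q [-0.05  0.33  1.41  0.    1.37  1.45]
wrist [305, 191, 44, 90, 2609] [0.6324 0.0413 0.018 ] box ctr [0.6285 0.0447] ang 2.3 [0.099 0.044]
wrist [362, 191, 43, 90, 2619] [ 0.6346 -0.0159  0.018 ] box ctr [ 0.6326 -0.0163] ang 4.4 [0.098 0.043]
wrist [266, 328, 8, 59, 318] [0.4801 0.101  0.018 ] box ctr [0.4812 0.1008] ang -177.8 [0.008 0.074]
wrist [368, 329, 7, 58, 272] [ 0.4862 -0.0174  0.018 ] box ctr [ 0.4883 -0.0175] ang 4.4 [0.073 0.007]
scene [275, 226, 38, 29, 314] [ 0.6304 -0.0166  0.018 ] box ctr [ 0.629  -0.0172] ang -176.0 [0.095 0.041]
scene [290, 240, 40, 31, 334] [0.6286 0.038  0.018 ] box ctr [0.6258 0.0424] ang -174.6 [0.097 0.044]
side [294, 239, 37, 12, 249] [ 0.6296 -0.0187  0.018 ] box ctr [ 0.6315 -0.019 ] ang -176.7 [0.041 0.098]
[ 0.63210319 -0.01555041] [0.62829578 0.04332662]
```

View pics/c6.png

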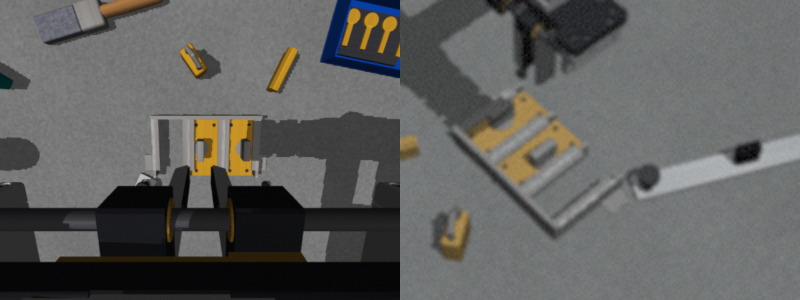

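Picture 15: both locks are flush at the back of bays 1 and 2 with knobs up (wrist 205,150 and 243,150), and the strap lies to the left. No third brass lock appears in any view, so now I'll return the strap.

```bash
python3 - <<'E'
from h import *
rows(D([.4375,.1945,.10],-112.5),7)
E
```

```text
t 42.52 p [0.638  0.0521 0.1682] yaw -86.20 zax [ 0.029  0.    -1.   ] F [-0.5 -0.6 -1.3] gw 0.0187 q [-0.05  0.33  1.41  0.    1.37  1.45]
7 x row [[-0.055, 0.105, 0.031], [-0.0013, 0.0002, 0.0209]] | mm 36.8 deg 3.8
```

Emit:
{"name": "drive_tool", "arguments": {
  "commands": [
    [[-0.055,0.105,0.02],[-0.0013,0,0.021]],
    [[-0.055,0.105,0.02],[-0.0013,0,0.021]],
    [[-0.055,0.105,0.02],[-0.0013,0,0.021]],
    [[-0.055,0.105,0.02],[-0.0013,0,0.021]],
    [[-0.055,0.105,0.03],[-0.0013,0,0.021]],
    [[-0.055,0.105,0.03],[-0.0013,0,0.021]],
    [[-0.055,0.105,0.03],[-0.0013,0,0.021]],
    [[0,0,0],[0,0,0]],
    [[0,0,0],[0,0,0]]
  ],
  "jaw": -0.4
}}

```text
t: 43.65
ee_pos: [0.4265, 0.1976, 0.1029]
tcp_rot: [-0.007, -0.548, 0.837, 0.006]
contact_force: [0.3, -0.6, -0.6]
grip_width: 0.0282
```

```bash
python3 - <<'E'
from h import *
rows(D([.4375,.1945,.06],-112.5),2)
c=cam('wrist'); save(c,'w9.png'); g=c['pixels'].max(2)
p=c['pixels'].astype(int); m=((p.min(2)>140)).astype(np.uint8)
k,l,s,ce=cv2.connectedComponentsWithStats(m)
for i in range(1,k):
    if s[i,4]>800:
        cs,_=cv2.findContours((l==i).astype(np.uint8),0,1); b=cv2.boxPoints(cv2.minAreaRect(max(cs,key=cv2.contourArea)))
        print('white',s[i],[at(c,*x,.006)[:2].round(4).tolist() for x in b])
k,l,s,ce=cv2.connectedComponentsWithStats((g<60).astype(np.uint8)[:330])
for i in range(1,k):
    if 150<s[i,4]<5000: print('dark',s[i],at(c,*ce[i],.036).round(4))
print(px(c,[.4375,.1945,.036]))
E
```

```text
t 43.65 p [0.4265 0.1976 0.1029] yaw -113.59 zax [-0.019  0.002 -1.   ] F [ 0.3 -0.6 -0.6] gw 0.0282 q [0.24 0.08 1.86 0.01 1.22 2.22]
2 x row [[-0.003, -0.02, 0.071], [0.0029, -0.0008, -0.003]] | mm 22.2 deg 0.8
white [284   0  37  40 816] [[0.604, 0.1512], [0.6036, 0.1336], [0.5756, 0.1315], [0.5759, 0.1496]]
white [ 294   50   43  282 7759] [[0.5713, 0.1575], [0.5595, 0.1283], [0.3262, 0.2187], [0.3407, 0.2547]]
dark [  0 173  11  43 333] [0.5602 0.4125 0.036 ]
dark [311 205  15  40 522] [0.4387 0.1942 0.036 ]
dark [   0  261   78   69 3231] [0.4789 0.4479 0.036 ]
dark [ 595  292   45   38 1479] [ 0.262  -0.0158  0.036 ]
(np.float64(318.3022452543757), np.float64(226.12577384288124))
```

Emit:
{"name": "drive_tool", "arguments": {
  "commands": [
    [[-0.003,-0.035,0.06],[0.0029,-0.001,-0.003]],
    [[0,0,0.06],[0,0,0]],
    [[0,0,0],[0,0,0]],
    [[0,0,0],[0,0,0]]
  ]
}}

```text
t: 44.2
ee_pos: [0.4414, 0.1917, 0.0677]
tcp_rot: [-0.001, -0.55, 0.835, 0.002]
contact_force: [-0.6, 0.2, 1.0]
grip_width: 0.0283
```

```bash
python3 - <<'E'
from h import *
rows(D([.438,.1944,-.0133],-112.5),1)
E
```

```text
t 44.20 p [0.4414 0.1917 0.0677] yaw -113.28 zax [-0.004  0.002 -1.   ] F [-0.6  0.2  1. ] gw 0.0283 q [0.23 0.14 1.87 0.   1.13 2.2 ]
1 x row [[-0.004, 0.013, 0.27], [0.0015, 0.0001, -0.0043]] | mm 81.2 deg 0.8
```

Emit:
{"name": "drive_tool", "arguments": {
  "commands": [
    [[-0.004,0.011,0.08],[0.001,0,-0.004]],
    [[0,0,0.07],[0,0,0]],
    [[0,0,0.06],[0,0,0]],
    [[0,0,0.045],[0,0,0]],
    [[0,0,0],[0,0,0]]
  ]
}}

```text
t: 44.82
ee_pos: [0.4455, 0.1946, -0.0056]
tcp_rot: [0.005, -0.555, 0.832, -0.001]
contact_force: [-0.1, 0.3, -0.1]
grip_width: 0.0286
```

```bash
python3 - <<'E'
from h import *
rows(D([.438,.1944,-.0133],-112.5),1)
E
```

```text
t 44.83 p [ 0.4455  0.1946 -0.0056] yaw -112.60 zax [ 0.01   0.003 -1.   ] F [-0.1  0.3 -0.1] gw 0.0286 q [0.23 0.26 1.92 0.   0.95 2.2 ]
1 x row [[0.01, 0.023, 0.025], [-0.0025, 0.0021, -0.0006]] | mm 10.7 deg 0.6
```

Emit:
{"name": "drive_tool", "arguments": {
  "commands": [
    [[0.008,0.018,0.02],[-0.0025,0.002,-0.0006]],
    [[0,0,0],[0,0,0]],
    [[0,0,0],[0,0,0]]
  ]
}}

```text
t: 45.2
ee_pos: [0.4411, 0.1949, -0.0102]
tcp_rot: [0.001, -0.556, 0.831, -0.0]
contact_force: [-0.2, 0.1, 0.4]
grip_width: 0.0282
```

Emit:
{"name": "drive_tool", "arguments": {
  "commands": [
    [[0,0,0],[0,0,0]],
    [[0,0,0],[0,0,0]],
    [[0,0,0],[0,0,0]],
    [[0,0,0],[0,0,0]]
  ],
  "jaw": -1,
  "grip_force": 30
}}

```text
t: 45.7
ee_pos: [0.4411, 0.1948, -0.0097]
tcp_rot: [0.001, -0.555, 0.832, -0.001]
contact_force: [0.6, 0.4, -0.8]
grip_width: 0.0121
```

```bash
python3 - <<'E'
from h import *
s,M=st(); d=M[:2,1]; v=s['ee_pos'][:2]-PIV; print('along',v@d,'across',v@M[:2,0])
d0=np.array([np.sin(np.radians(3.76)),-np.cos(np.radians(3.76))]); v0=np.array([.5551,.0237])-PIV; print('orig',v0@d0, v0@[-d0[1],d0[0]])
E
```

```text
t 45.70 p [ 0.4411  0.1948 -0.0097] yaw -112.51 zax [ 0.003  0.001 -1.   ] F [ 0.6  0.4 -0.8] gw 0.0121 q [ 0.24  0.27  1.92 -0.    0.95  2.2 ]
along 0.11841550187405828 across -0.0026672707529380737
orig 0.12340182870177936 -0.0024977335840120035
```

Emit:
{"name": "drive_tool", "arguments": {
  "commands": [
    [[0,0.004,-0.018],[-0.011,0,0]],
    [[0,0.004,-0.018],[-0.011,0,0]],
    [[0,0.004,-0.018],[-0.011,0,0]],
    [[0,0,0],[0,0,0]],
    [[0,0,0],[0,0,0]]
  ]
}}

```text
t: 46.32
ee_pos: [0.4375, 0.196, 0.0058]
tcp_rot: [-0.028, -0.555, 0.83, 0.044]
contact_force: [-0.5, 0.1, -1.3]
grip_width: 0.0119
```

```bash
python3 - <<'E'
from h import *
s,M=st(); np.save('G1.npy',H(M,s['ee_pos'])); swing(np.load('G1.npy'),40,6)
E
```

```text
t 46.33 p [0.4375 0.196  0.0058] yaw -112.43 zax [-0.095  0.041 -0.995] F [-0.5  0.1 -1.3] gw 0.0119 q [0.19 0.29 1.85 0.07 1.09 2.12]
t 46.33 p [0.4375 0.196  0.0058] yaw -112.43 zax [-0.095  0.041 -0.995] F [-0.5  0.1 -1.3] gw 0.0119 q [0.19 0.29 1.85 0.07 1.09 2.12]
6 x row [[0.047, -0.002, -0.0], [-0.0001, 0.0038, -0.0368]] | mm 14.2 deg 6.7
```

Emit:
{"name": "drive_tool", "arguments": {
  "commands": [
    [[0.047,-0.002,0],[0,0.0038,-0.037]],
    [[0.047,-0.002,0],[0,0.0038,-0.037]],
    [[0.047,-0.002,0],[0,0.0038,-0.037]],
    [[0.047,-0.002,0],[0,0.0038,-0.037]],
    [[0.047,-0.002,0],[0,0.0038,-0.037]],
    [[0.047,-0.002,0],[0,0.0038,-0.037]],
    [[0,0,0],[0,0,0]]
  ]
}}

```text
t: 47.2
ee_pos: [0.4321, 0.1105, 0.004]
tcp_rot: [0.042, 0.814, -0.579, -0.028]
contact_force: [-0.4, 0.8, -1.0]
grip_width: 0.0114
```

```bash
python3 - <<'E'
from h import *
swing(np.load('G1.npy'),40,1); swing(np.load('G1.npy'),78,6)
E
```

```text
t 47.20 p [0.4321 0.1105 0.004 ] yaw -70.87 zax [-0.094 -0.035 -0.995] F [-0.4  0.8 -1. ] gw 0.0114 q [ 0.08  0.25  1.91 -0.03  1.08  1.33]
1 x row [[-0.006, -0.002, -0.006], [-0.0011, -0.0021, 0.0085]] | mm 2.7 deg 1.6
t 47.20 p [0.4321 0.1105 0.004 ] yaw -70.87 zax [-0.094 -0.035 -0.995] F [-0.4  0.8 -1. ] gw 0.0114 q [ 0.08  0.25  1.91 -0.03  1.08  1.33]
6 x row [[0.044, -0.001, -0.001], [-0.0002, 0.0033, -0.0336]] | mm 13.2 deg 6.1
```

Emit:
{"name": "drive_tool", "arguments": {
  "commands": [
    [[0.044,-0.001,-0.004],[0,0.0033,-0.0336]],
    [[0.044,-0.001,-0.003],[0,0.0033,-0.0336]],
    [[0.044,-0.001,0],[0,0.0033,-0.0336]],
    [[0.044,-0.001,0],[0,0.0033,-0.0336]],
    [[0.044,-0.001,0],[0,0.0033,-0.0336]],
    [[0.044,-0.001,0],[0,0.0033,-0.0336]],
    [[0,0,0],[0,0,0]]
  ]
}}

```text
t: 48.08
ee_pos: [0.4781, 0.0489, 0.0049]
tcp_rot: [0.048, 0.955, -0.292, -0.013]
contact_force: [0.0, 0.1, -1.9]
grip_width: 0.012
```

```bash
python3 - <<'E'
from h import *
swing(np.load('G1.npy'),78,1); swing(np.load('G1.npy'),108,5)
E
```

```text
t 48.08 p [0.4781 0.0489 0.0049] yaw -34.05 zax [-0.054 -0.084 -0.995] F [ 0.   0.1 -1.9] gw 0.0120 q [-0.01  0.29  1.86 -0.1   1.05  0.63]
1 x row [[0.003, 0.004, -0.003], [-0.0013, -0.0014, 0.0019]] | mm 1.6 deg 0.5
t 48.08 p [0.4781 0.0489 0.0049] yaw -34.05 zax [-0.054 -0.084 -0.995] F [ 0.   0.1 -1.9] gw 0.0120 q [-0.01  0.29  1.86 -0.1   1.05  0.63]
5 x row [[0.043, -0.0, -0.001], [-0.0002, 0.0031, -0.0328]] | mm 12.9 deg 5.9
```

Emit:
{"name": "drive_tool", "arguments": {
  "commands": [
    [[0.043,0.001,-0.002],[0,0.0031,-0.0328]],
    [[0.043,0.001,-0.001],[0,0.0031,-0.0328]],
    [[0.043,0,-0.001],[0,0.0031,-0.0328]],
    [[0.043,0,0],[0,0.0031,-0.0328]],
    [[0.043,0,0],[0,0.0031,-0.0328]],
    [[0,0,0],[0,0,0]],
    [[0,0,0],[0,0,0]]
  ]
}}

```text
t: 48.95
ee_pos: [0.5356, 0.0279, 0.005]
tcp_rot: [0.049, 0.998, -0.041, -0.002]
contact_force: [0.6, -1.7, -2.1]
grip_width: 0.0116
```

```bash
python3 - <<'E'
from h import *
swing(np.load('G1.npy'),116.2,2)
print('G0',np.load('G0.npy')[:3,3])
E
```

```text
t 48.95 p [0.5356 0.0279 0.005 ] yaw -4.66 zax [-0.008 -0.098 -0.995] F [ 0.6 -1.7 -2.1] gw 0.0116 q [-0.04  0.35  1.76 -0.12  1.03  0.1 ]
2 x row [[0.032, 0.004, -0.001], [-0.0009, 0.0021, -0.0233]] | mm 9.8 deg 4.2
G0 [0.5552759  0.02071077 0.00339675]
```

Emit:
{"name": "drive_tool", "arguments": {
  "commands": [
    [[0.032,0.004,-0.001],[0,0.002,-0.0233]],
    [[0.032,0.004,0],[0,0.002,-0.0233]],
    [[0,0,0],[0,0,0]],
    [[0,0,0],[0,0,0]]
  ]
}}

```text
t: 49.45
ee_pos: [0.5527, 0.0267, 0.005]
tcp_rot: [0.048, 0.998, 0.031, 0.0]
contact_force: [1.1, -0.2, -0.7]
grip_width: 0.0115
```

```bash
python3 - <<'E'
from h import *
G=np.load('G0.npy').copy(); s,M=st(); 
G[:3,3]=[.5552,s['ee_pos'][1],s['ee_pos'][2]]; rows(G,1)
rows(D([.5552,s['ee_pos'][1]+.0028,-.011],3.75),3)
C=[cam(n) for n in ['side','scene']]
cv2.imwrite('pics/c7.png',np.hstack([cv2.resize(k['pixels'][195:305,280:400,::-1],(400,366),interpolation=cv2.INTER_CUBIC) for k in C]))
E
```

```text
t 49.45 p [0.5527 0.0267 0.005 ] yaw 3.52 zax [ 0.003 -0.096 -0.995] F [ 1.1 -0.2 -0.7] gw 0.0115 q [-0.04  0.38  1.73 -0.11  1.03 -0.05]
t 49.45 p [0.5527 0.0267 0.005 ] yaw 3.52 zax [ 0.003 -0.096 -0.995] F [ 1.1 -0.2 -0.7] gw 0.0115 q [-0.04  0.38  1.73 -0.11  1.03 -0.05]
1 x row [[0.008, 0.001, 0.0], [0.0007, -0.0005, -0.0012]] | mm 2.5 deg 0.3
t 49.45 p [0.5527 0.0267 0.005 ] yaw 3.52 zax [ 0.003 -0.096 -0.995] F [ 1.1 -0.2 -0.7] gw 0.0115 q [-0.04  0.38  1.73 -0.11  1.03 -0.05]
3 x row [[0.003, -0.004, 0.018], [0.0102, 0.0003, -0.0004]] | mm 5.5 deg 1.8
```

Emit:
{"name": "drive_tool", "arguments": {
  "commands": [
    [[0.007,0,0],[0,0,-0.001]],
    [[0,0,0],[0,0,0]],
    [[0.001,-0.004,0.016],[0.01,0,0]],
    [[0.001,-0.004,0.016],[0.01,0,0]],
    [[0,0,0],[0,0,0]]
  ]
}}

```text
t: 50.18
ee_pos: [0.5547, 0.0286, -0.0055]
tcp_rot: [0.015, 0.999, 0.032, -0.002]
contact_force: [-0.1, 0.0, -1.1]
grip_width: 0.0117
```

```bash
python3 - <<'E'
from h import *
s,M=st(); rows(D([.5552,s['ee_pos'][1]+.001,-.0097],3.75),1)
E
```

```text
t 50.17 p [ 0.5547  0.0286 -0.0055] yaw 3.72 zax [-0.002 -0.03  -1.   ] F [-0.1  0.  -1.1] gw 0.0117 q [-0.08  0.39  1.73 -0.04  1.02 -0.13]
t 50.17 p [ 0.5547  0.0286 -0.0055] yaw 3.72 zax [-0.002 -0.03  -1.   ] F [-0.1  0.  -1.1] gw 0.0117 q [-0.08  0.39  1.73 -0.04  1.02 -0.13]
1 x row [[0.002, -0.004, 0.014], [0.0094, 0.0013, -0.0002]] | mm 4.4 deg 1.7
```

Emit:
{"name": "drive_tool", "arguments": {
  "commands": [
    [[0.001,-0.003,0.012],[0.009,0.001,0]],
    [[0,0,0.002],[0,0,0]],
    [[0,0,0],[0,0,0]]
  ]
}}

```text
t: 50.55
ee_pos: [0.5548, 0.0291, -0.0097]
tcp_rot: [-0.0, 0.999, 0.032, -0.001]
contact_force: [0.2, 0.1, -1.6]
grip_width: 0.0117
```

Emit:
{"name": "drive_tool", "arguments": {
  "commands": [
    [[0,0,0],[0,0,0]],
    [[0,0,0],[0,0,0]],
    [[0,0,0],[0,0,0]],
    [[0,0,-0.06],[0,0,0]],
    [[0,0,-0.1],[0,0,0]],
    [[0,0,-0.18],[0,0,0]],
    [[0,-0.05,-0.18],[0,0,0]],
    [[0,-0.1,-0.18],[0,0,0]],
    [[0,0,0],[0,0,0]]
  ],
  "jaw": -0.5
}}

```text
t: 51.68
ee_pos: [0.5528, 0.0752, 0.2125]
tcp_rot: [-0.001, 0.999, 0.032, 0.002]
contact_force: [-1.0, -0.2, -0.9]
grip_width: 0.0236
```

```bash
python3 - <<'E'
from h import *
st(); locks(['scene','side'],.018)
c=cam('wrist');s=cam('scene');d=cam('side')
r4=lambda a:cv2.resize(a[:,:,::-1],(400,300),interpolation=cv2.INTER_CUBIC)
im=np.vstack([np.hstack([r4(c['pixels'][0:240,160:480]),r4(s['pixels'][180:300,240:400])]),np.hstack([r4(d['pixels'][195:315,270:430]),r4(s['pixels'])])])
cv2.imwrite('pics/c8.png',im)
E
```

```text
t 51.67 p [0.5528 0.0752 0.2125] yaw 3.72 zax [ 0.004  0.001 -1.   ] F [-1.  -0.2 -0.9] gw 0.0236 q [-0.02  0.14  1.55  0.    1.44 -0.09]
scene [274, 226, 39, 30, 324] [ 0.6302 -0.0165  0.018 ] box ctr [ 0.6288 -0.0174] ang -175.0 [0.097 0.043]
scene [290, 240, 40, 31, 339] [0.6281 0.038  0.018 ] box ctr [0.6247 0.0431] ang -174.6 [0.097 0.045]
side [294, 239, 38, 12, 256] [ 0.6301 -0.019   0.018 ] box ctr [ 0.6306 -0.0189] ang -176.6 [0.041 0.099]
```

View pics/c8.png

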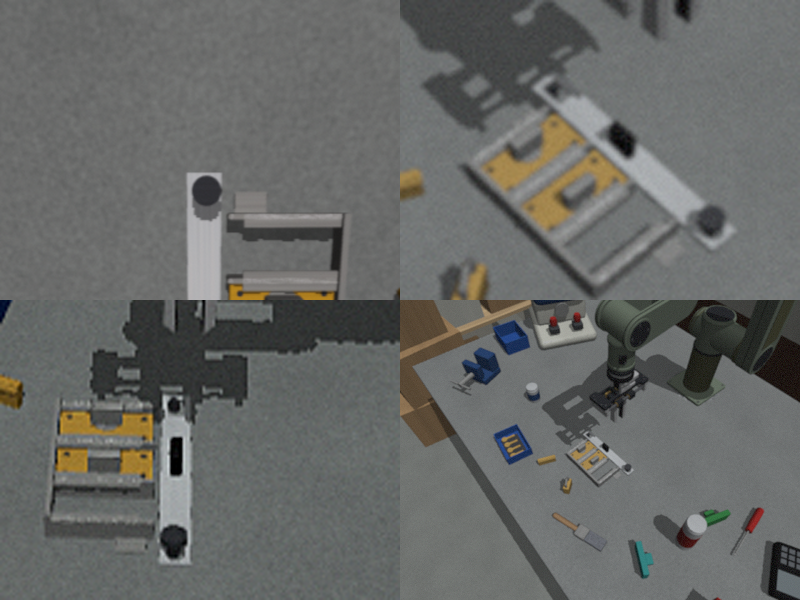

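Picture 16: the strap is back across the mouths with the stud showing in its slot, and nothing else has been disturbed. As a numeric check, I'll compare the strap outline now with the start.

```bash
python3 - <<'E'
from h import *
import pickle
for n,(x0,y0,x1,y1) in [('scene',(285,200,380,285)),('side',(325,225,355,305))]:
    for c in [pickle.load(open(n+'1.pkl','rb')),cam(n)]:
        g=c['pixels'][y0:y1,x0:x1].min(2); m=(g>135).astype(np.uint8)
        k,l,s,ce=cv2.connectedComponentsWithStats(m); i=1+np.argmax(s[1:,4])
        cs,_=cv2.findContours((l==i).astype(np.uint8),0,1)
        print(n,s[i],[at(c,x+x0,y+y0,.006)[:2].round(4).tolist() for x,y in cv2.boxPoints(cv2.minAreaRect(max(cs,key=cv2.contourArea)))])
E
```

```text
scene [  8   9  68  61 738] [[0.58, -0.0885], [0.546, -0.0989], [0.5345, 0.1226], [0.5661, 0.1295]]
scene [ 17  18  60  51 679] [[0.5766, -0.0565], [0.5418, -0.0668], [0.5318, 0.1223], [0.5644, 0.1294]]
side [  8   8  13  67 522] [[0.5803, -0.0865], [0.5475, -0.0903], [0.5317, 0.1605], [0.5609, 0.1638]]
side [  9   8  13  68 479] [[0.5776, -0.0868], [0.5447, -0.0906], [0.529, 0.1636], [0.5582, 0.1668]]
```

```bash
python3 - <<'E'
from h import *
st(); r.close_job()
E
```

```text
t 52.02 p [0.5475 0.0731 0.2027] yaw 3.53 zax [-0.014  0.001 -1.   ] F [ 0.3 -0.2  0.3] gw 0.0235 q [-0.02  0.15  1.56  0.    1.44 -0.09]
the job is handed in; nothing more can be done
```

I finished the whole sequence and handed the job in at about 52 s of the 210 s. I lifted the strap off the free bolt and swung it about 117° aside to the left. Then I pushed the two brass locks that were there onto their backs, slid them knob-up into the right and middle bays, and put the strap back over the bolt. I found no third lock in any view.

**Last checks**
- **Locks:** both came to a stop at the back of their bays. The wrist camera put them within about 2 mm of the home points, and the scene camera within about 4 mm.
- **Strap:** side-view outlines from the start and the end match in height and lengthwise position, so the slot is down over the bolt and the strap lies flat. It rests about 2.5 mm closer to the robot, within the play of the hole. The scene camera's outline of the free end came out short, which I put down to a shadow over it.
- **Other things:** the last picture shows nothing else knocked over or moved.

**What went wrong:** the real fingertips end about 23 mm short of the reported TCP. My first try at gripping the strap therefore closed on air, and one downward probe pressed the shut fingertips on the strap's grip with about 42 N. The 40 N limit is for the arm or gripper body and the wrist limit is 120 N. After that I corrected for the offset.

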